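# Raise the dust hood's sash to its pointer and start the fan

### The job

Get the small dust hood ready for work: with the fingertips beneath the lip of its counterweighted sliding window, push the window up until the lip is level with the pointer clamped on the hood's right-hand post (within about a centimetre), and leave it standing there. Then press the button on the grey fan box to start the extraction. Only push: pinch and lift nothing, and leave the pointer and the cups and jar standing round the hood where they are.

Things in the scene. Friction and masses are not known exactly. Their poses are not given: they have to be found in the camera images.
- dust_hood: Grey sheet-metal dust hood with two aluminium posts in front, fixed to the table, 320 mm wide, 140 mm deep, 480 mm tall (pulleys to 500 mm, counterweights hang outside the posts, 386 mm overall). Origin on the table under the middle of its front face; x points into the hood, y to its left, z up. The window slides between the posts, close behind the front face; below it the hood is open down to a 6 mm floor plate, which begins 34 mm behind the front face
- sash (a joint): Sliding window of the hood: height in m above its lowest stand, 0 to 0.165, growing upward. Counterweighted: it stays where it is left; pushing it up takes 2 to 4 N, and a little more with speed. At 0 the middle of the lip's thickness is 140 mm above the table
- lip (a point): Middle of the front edge of the window's aluminium lip (half-way through its thickness), moves with the window. The lip is a level plate 12 mm thick and 240 mm wide that juts 40 mm from the hood's front face towards the robot (this point is 40 mm before the face); its underside is 6 mm below this point and free from below. Axes as the hood's
- pointer_tip (a point): Tip of the small dark steel pointer clamped on the front of the hood's right-hand (-y) post, pointing left to the end of the lip; 119 mm to the right of the hood's middle, 215 to 270 mm above the table. Its height is the one the lip's middle must be level with. The clamp is stiff (40 N)
- fan_button_top (a point): Centre of the top of a black push button, 32 mm across, on top of the grey fan box (80 x 100 x 45 mm, fixed to the table to the right of the hood). The button's top is 67 mm above the table; it is pressed straight down, 6 mm at about 5 N, and springs back
- fan_button (a joint): Travel of the fan button in m: 0 released, 0.006 fully down; from 0.0035 the fan starts
- small_cup: Small bisque cup, 57 mm across, 58 mm tall, loose, standing in the hood behind the window; origin under its centre. Leave it alone
- oxide_jar: Jar with a black lid, 58 mm across, 76 mm tall, loose, standing left of the hood; origin under its centre. Leave it alone
- slip_cup: Bisque cup, 68 mm across, 64 mm tall, loose, standing to the right behind the fan box; origin under its centre. Leave it alone
Mind the look-alikes: they are no part of the job. Leave any red look-alike of the part that bears fan_button_top alone.

How it is judged:
On the way, in this order (a step that is already met when the one before it is completed fails the run):
1. the lip stands level with the pointer (within 10 mm) (z of lip in the frame of pointer_tip between -0.01 and 0.01 m), for 0.2 s.
2. with the lip at the pointer, the fan button is pressed (all of step 1 and value of joint fan_button above 0.0035 m), for 0.05 s.
At the end, for the whole second after the job is handed in: The middle of the lip stands at the pointer's height within 10 mm, the window is at rest, and the fan button has been pressed and is released again (all of step 1 and velocity of joint sash between -0.005 and 0.005 m/s and value of joint fan_button below 0.002 m); the robot touches nothing.
It fails at once if the lip is pinched (gripped from above and below at once) (contact force between each of sash_c0, sash_c1 and the fingers above 1 N).
It fails at once if the pointer is shifted (distance of pointer_tip from where it was at the start of the episode above 0.006 m).
It fails at once if a cup or the jar is shifted or lifted by more than 25 mm (distance of any of small_cup, oxide_jar, slip_cup from where it was at the start of the episode above 0.025 m).
It also fails if it takes over 45 s, if anything falls off the work surface, if the arm or the gripper's body presses on something with over 40 N, if the wrist force passes 120 N, or if a joint passes its speed limit or range.

### The arm

A 7-joint arm with a two-finger parallel gripper is mounted at the origin on a cart in front of the work surface, level with it; the furniture and walls round the work are solid. World frame = base frame: x ahead of the robot, y to its left, z up, the work surface at z = 0. Lengths are in m, angles in rad, forces in N, time in s.
With the tool pointing down it reaches from about 0.4 to 0.85 m from the base axis. Payload 4.5 kg.
Tool frame: the origin (TCP) lies midway between the tips of the shut fingers; the grasp point (between the pads) lies tcp_to_grasp behind it (tcp_to_grasp is the distance from the TCP to the grasp point, in m); z points along the fingers, y is the direction in which the jaws open and shut (so a half turn about z gives the same grasp; the last joint's range is limited). The gripper opens to 88 mm and grips with 3 to 60 N. Pads are 18 mm wide; open, the fingers measure 123 mm over their backs; the gripper's body (75 mm by 187 mm) begins 45 mm behind the grasp point.
Start: joints at [1.187, 0.689, -0.195, 1.565, 0.157, 0.902, -0.215], TCP at [0.254, -0.571, 0.239] pointing down, gripper open.
Joint ranges: [-3.01, 3.01], [-0.46, 2.08], [-1.47, 1.51], [0.13, 2.56], [-1, 4.14], [0.04, 2.09], [-2.66, 2.66]. Speed limits (rad/s): [2.57, 2.57, 3.14, 3.14, 3.14, 3.14, 3.14].

### API

Orientations are given as a unit quaternion [x, y, z, w].
In Python, from plant import get_obs, grab_frame, finish_job, look_for, tcp_to_grasp gives the robot as it stands. The module is installed in compiled form; this text tells all that it offers.
- The arm moves only by the tool jog_arm, never from a script. Its arguments are lists of equal length, an entry for each row: "linear": the shift along the tool's x, y, z scaled (see below), a list of three; "dr": the turn, a rotation vector about the tool's x, y, z scaled (see below), a list of three. A call has 1 to 12 rows; each row shifts and turns the pose as measured when the row begins, along the tool's axes as they then stand; what a row does not reach is not made up. The controller multiplies each number of a shift by 40 mm and each number of a turn by 4 degrees. A row lasts 1/10 s, in which the tool goes at most 50 mm and 8.59 degrees, less where a joint would pass 70% of its speed; a pose out of reach is approached as far as the arm can. A call with a number of a shift or a turn outside -1 to 1 is refused whole. A call with a gripper value outside its range is refused whole. "fingers" is the opening, from -1 (shut) to 1 (fully open), set as the call begins (left out, the last holds). The fingers move at their own pace and stop on an object; "squeeze" is the grip in N (left out, the last holds). Time passes only in rows, so rows that do not move let the fingers close. It gives the time, the measured TCP pose, the force and the opening at its end, in the units of the state.
- get_obs(): the state, without advancing time (a new reading comes with each control period).
- grab_frame(name): name is "scene" or "top" or "wrist"; returns a dict with "color" (420x560x3 uint8, red, green, blue), "range_z" (420x560 float32, m along the optical axis (not along the pixel's ray), 0 where there is no reading), "intrinsics" (3x3 intrinsics, pixels), "origin" and "rotation" of the camera in the world; the wrist camera has in their place "mount" (4x4, takes a point from camera to tool coordinates, whose origin is the TCP and whose axes are the flange's). Camera axes: x right, y down, z forward; pixel columns grow to the right and rows downward; lengths in m; the calibration is good to about 2 mm. A picture is of the moment at which its call begins: read the wrist's pose just before it.
- finish_job(): hands the job in, once; it reports no verdict.
Trained networks look in a picture, given as the dict that the camera call returned (one of the last four; its "shot" number tells which), for a name from the list of things; names that differ only in an ending like _2 or _b are one class to them, and where a whole thing is asked for, a point or a joint stands for the part that bears it (a point fixed in the world has none). Each returns a list of dicts, best first, with "conf" (0 to 1); they miss things now and then, are a little off and sometimes report something else, mostly with a low value. They report only what shows in the picture. A call takes as long as a camera call. They do not tell look-alikes from the thing itself.
- look_for(picture, name): "position" ([x, y, z] in m, in the coordinates of the camera as it stood for that picture, good to about 4 mm: the middle of the surface that is visible of it).
The state is a dict: "time": time; "joint_pos": joint angles; "dq": joint speeds; "effort": joint torques, N m; "ee_pos": TCP position; "tool_rot": TCP orientation; "contact_force": force on the tool from outside, world axes, zero at the start; "torque": the same for the moment, N m; "grip_width": opening from 0.0 (shut) to 1.0 (fully open).
Only numpy, scipy, OpenCV 4.12 (cv2) and the standard library are available. Lean on these libraries where they do the work, as an engineer would, in place of code of your own. Each camera call takes 0.05 s, during which the arm holds its last target.

## Working session

There is one attempt and no reset: what is moved stays moved. The work goes in short steps, Python scripts to look and compute and a tool call to move; the robot and the scene stay as the last step left them, time stands still between calls to the robot, and variables do not carry over. Pictures are saved under pics/ and viewed, and the job is handed in when it is done.

Besides the shell and the picture viewer there is one more tool, called after "Call:" by a JSON object that holds its "op" and its "data", one argument or row to a line. jog_arm: Moves the arm, as the interface text tells. Its arguments: {"type":"object","properties":{"linear":{"type":"array","items":{"type":"array","items":{"type":"number"}}},"dr":{"type":"array","items":{"type":"array","items":{"type":"number"}}},"fingers":{"type":"number"},"squeeze":{"type":"number"}},"required":["linear","dr"]}

```bash
mkdir -p pics
cat > h.py <<'E'
import numpy as np, cv2
from plant import *
from scipy.spatial.transform import Rotation as R
def world(f,p):
    return np.array(f["origin"])+np.array(f["rotation"])@np.array(p)
def pix(f,u,v,r=1):
    z=np.asarray(f["range_z"])[v-r:v+r+1,u-r:u+r+1]; z=np.median(z[z>0]); K=np.array(f["intrinsics"])
    return world(f,[(u-K[0,2])*z/K[0,0],(v-K[1,2])*z/K[1,1],z])
def proj(f,w):
    c=np.array(f["rotation"]).T@(np.array(w)-np.array(f["origin"])); K=np.array(f["intrinsics"]); q=K@c; return q[:2]/q[2]
E
python3 - <<'E'
from h import *
np.set_printoptions(precision=4,suppress=True)
print(get_obs(), tcp_to_grasp)
for n in("scene","top"):
    f=grab_frame(n); cv2.imwrite(f"pics/{n}0.png",cv2.cvtColor(f["color"],cv2.COLOR_RGB2BGR))
    print(n,f["origin"])
    np.savez(f"{n}0.npz",**{k:np.asarray(v) for k,v in f.items()})
    for t in("dust_hood","lip","pointer_tip","fan_button_top","small_cup","oxide_jar","slip_cup"):
        try:
            for d in look_for(f,t)[:3]: print(t,world(f,d["position"]),proj(f,world(f,d["position"])),d["conf"])
        except Exception as e: print(t,e)
E
```

```text
{'time': 0.0, 'joint_pos': array([ 1.1868,  0.69  , -0.1945,  1.5664,  0.1573,  0.9025, -0.2151]), 'dq': array([-0.0001,  0.0015,  0.0006, -0.0018,  0.0013, -0.0011,  0.0015]), 'effort': array([  0.0004, -52.7572,  -1.2666, -15.3428,  -0.0526,   0.0066,
         0.0002]), 'ee_pos': array([ 0.2533, -0.5707,  0.2379]), 'tool_rot': array([ 0.9782,  0.2074, -0.0003, -0.0009]), 'contact_force': array([ 0.3872,  0.3028, -0.7186]), 'torque': array([-0.0557, -0.0082, -0.0287]), 'grip_width': 1.0009536737494598} 0.0187
scene [-0.3707  0.5002  0.9293]
dust_hood matmul: Input operand 1 has a mismatch in its core dimension 0, with gufunc signature (n?,k),(k,m?)->(n?,m?) (size 3 is different from 4)
lip matmul: Input operand 1 has a mismatch in its core dimension 0, with gufunc signature (n?,k),(k,m?)->(n?,m?) (size 3 is different from 4)
fan_button_top matmul: Input operand 1 has a mismatch in its core dimension 0, with gufunc signature (n?,k),(k,m?)->(n?,m?) (size 3 is different from 4)
small_cup matmul: Input operand 1 has a mismatch in its core dimension 0, with gufunc signature (n?,k),(k,m?)
[... 253 characters left out ...]
tch in its core dimension 0, with gufunc signature (n?,k),(k,m?)->(n?,m?) (size 3 is different from 4)
pointer_tip matmul: Input operand 1 has a mismatch in its core dimension 0, with gufunc signature (n?,k),(k,m?)->(n?,m?) (size 3 is different from 4)
fan_button_top matmul: Input operand 1 has a mismatch in its core dimension 0, with gufunc signature (n?,k),(k,m?)->(n?,m?) (size 3 is different from 4)
oxide_jar matmul: Input operand 1 has a mismatch in its core dimension 0, with gufunc signature (n?,k),(k,m?)->(n?,m?) (size 3 is different from 4)
slip_cup matmul: Input operand 1 has a mismatch in its core dimension 0, with gufunc signature (n?,k),(k,m?)->(n?,m?) (size 3 is different from 4)
```

```bash
sed -i 's/np.array(f\["rotation"\])/R.from_quat(np.array(f["rotation"])).as_matrix()/' h.py
python3 - <<'E'
from h import *
np.set_printoptions(precision=4,suppress=True)
for n in("scene","top"):
    f=grab_frame(n); print(n,f["rotation"])
    np.savez(f"{n}0.npz",**{k:np.asarray(v) for k,v in f.items()})
    for t in("dust_hood","lip","pointer_tip","fan_button_top","small_cup","oxide_jar","slip_cup"):
            for d in look_for(f,t)[:3]: print(t,world(f,d["position"]),proj(f,world(f,d["position"])),d["conf"])
E
```

```text
scene [-0.4699  0.7655 -0.3788  0.2229]
dust_hood [0.6659 0.1499 0.3093] [215.9304 138.7714] 0.85
lip [0.652  0.1499 0.2446] [219.2622 160.6001] 0.58
pointer_tip [0.6201 0.0055 0.2703] [269.0406 146.7458] 0.54
fan_button_top [0.6503 0.1503 0.2417] [219.4239 161.7943] 0.46
small_cup [0.7193 0.1636 0.0361] [212.0943 205.5465] 0.7
oxide_jar [0.6415 0.4064 0.0602] [142.1601 236.9002] 0.91
oxide_jar [0.7188 0.1649 0.0392] [211.6905 205.0037] 0.63
slip_cup [ 0.62   -0.3877  0.0426] [367.4636 177.1709] 0.85
top [ 0.7122 -0.6983  0.051  -0.0502]
dust_hood [0.6784 0.1408 0.4399] [237.751  139.3297] 0.77
lip [0.6432 0.1461 0.1859] [242.1365 170.6213] 0.68
pointer_tip [ 0.6185 -0.0009  0.2749] [286.4777 173.2121] 0.58
fan_button_top [0.3246 0.1137 0.0712] [251.0827 267.3545] 0.42
fan_button_top [ 0.6323 -0.3897  0.0344] [391.7374 185.2455] 0.24
oxide_jar [0.6531 0.3943 0.0761] [175.0677 173.0704] 0.79
slip_cup [ 0.6319 -0.392   0.0336] [392.3146 185.3909] 0.7
slip_cup [ 0.4499 -0.2776  0.0641] [362.7755 233.8208] 0.63
```

View pics/scene0.png

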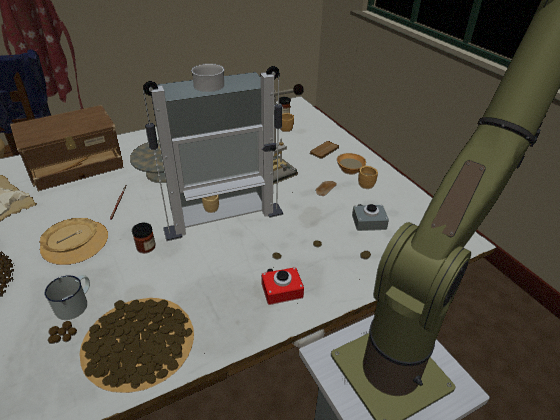

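View pics/top0.png

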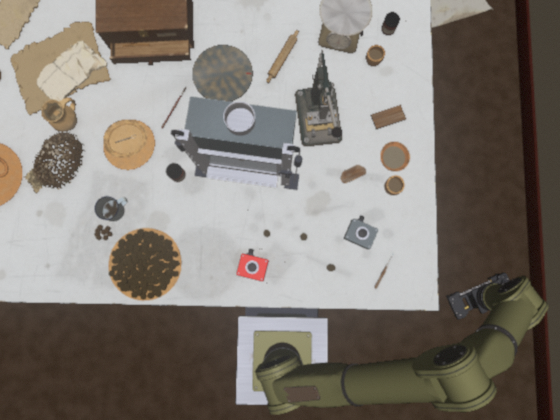

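The scene shows the hood (lip bar about (225,187)), the pointer near (268,148), the grey fan box at (370,215) and the red decoy at (283,285). The top view has the grey box at (361,233). Next I'll zoom in and measure.

Run:
```python
import cv2
a=cv2.imread("pics/scene0.png")[100:240,140:300]; cv2.imwrite("pics/z1.png",cv2.resize(a,None,fx=4.2,fy=4.2,interpolation=cv2.INTER_CUBIC))
a=cv2.imread("pics/top0.png")[90:200,160:310]; cv2.imwrite("pics/z2.png",cv2.resize(a,None,fx=5,fy=5,interpolation=cv2.INTER_CUBIC))
```

```text
(no output)
```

View pics/z1.png

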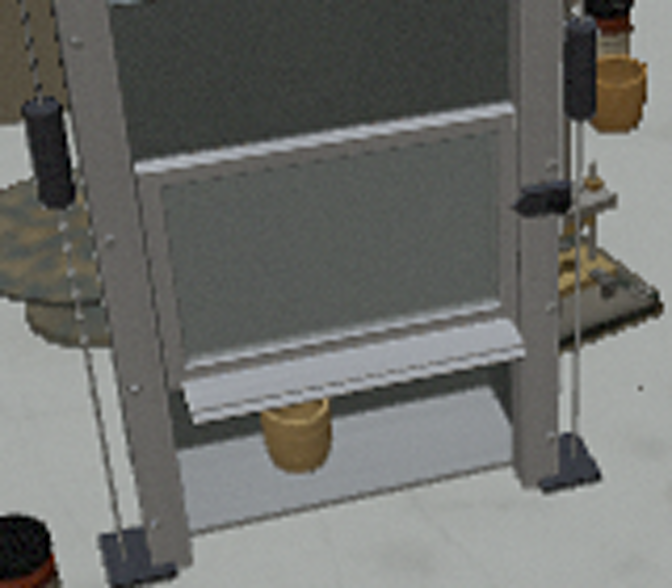

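View pics/z2.png

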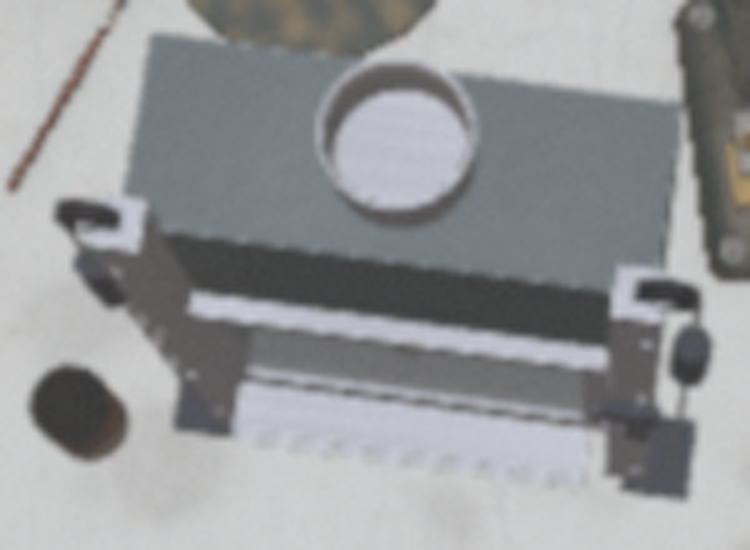

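Run:
```python
from h import *
np.set_printoptions(precision=4,suppress=True)
S=dict(np.load("scene0.npz")); T=dict(np.load("top0.npz"))
def Z(f,l,ox,oy,s):
    for n,u,v in l:
        u=ox+u/s;v=oy+v/s; print(n,round(u,1),round(v,1),pix(f,round(u),round(v),1))
Z(S,[("lipR",515,335),("lipRfront",515,350),("lipL",205,400),("lipmid",350,365),("lipmidFrontface",350,383),("ptr",528,203),("ptrbody",545,200),("postR",535,300),("postR2",535,400),("postL",130,330),("postL2",150,450),("floor",350,470)],140,100,4.2)
Z(T,[("lipL",245,410),("lipR",575,460),("lipLb",250,440),("lipRb",575,480),("ptr",610,414),("ptrb",635,420),("roofL",160,220),("roofR",600,280)],160,90,5)
for u,v in((363,233),(358,233),(363,229),(370,240),(352,238),(361,222)): print(u,v,pix(T,u,v,0))
for u,v in((372,209),(372,206),(360,215),(380,215)): print(u,v,pix(S,u,v,0))
a=[]
K=S["intrinsics"]
for v in range(170,215):
  for u in range(180,275):
    a.append([u,v,*pix(S,u,v,0)] if S["range_z"][v,u]>0 else [0]*5)
a=np.array(a)
# lip top: z within .12-.2, x .55-.64
m=(a[:,4]>.13)&(a[:,4]<.2)&(a[:,3]>0.02)&(a[:,3]<.28)
b=a[m]; print(len(b)); 
for y in np.arange(.02,.28,.03):
  c=b[(abs(b[:,3]-y)<.004)]; c=c[np.argsort(c[:,2])]; print(y); print(c[:14,2:])
```

```text
lipR 262.6 179.8 [0.6051 0.033  0.1698]
lipRfront 262.6 183.3 [0.5984 0.0363 0.164 ]
lipL 188.8 195.2 [0.63   0.2562 0.1706]
lipmid 223.3 186.9 [0.6222 0.1551 0.1716]
lipmidFrontface 223.3 191.2 [0.6117 0.1596 0.1655]
ptr 265.7 148.3 [0.619  0.0159 0.2694]
ptrbody 269.8 147.6 [0.6178 0.0035 0.2668]
postR 267.4 171.4 [0.6288 0.0079 0.1806]
postR2 267.4 195.2 [0.6316 0.0065 0.0863]
postL 171.0 178.6 [0.6639 0.2926 0.2163]
postL2 175.7 207.1 [0.6635 0.2915 0.1152]
floor 223.3 211.9 [0.7076 0.132  0.0059]
lipL 209.0 172.0 [0.6397 0.259  0.1697]
lipR 275.0 182.0 [0.6094 0.0356 0.1722]
lipLb 210.0 178.0 [0.6209 0.2561 0.1609]
lipRb 275.0 186.0 [0.5976 0.0355 0.1619]
ptr 282.0 172.8 [0.6191 0.0132 0.2743]
ptrb 287.0 174.0 [ 0.6159 -0.0026  0.2754]
roofL 192.0 134.0 [0.6913 0.2705 0.44  ]
roofR 280.0 146.0 [0.6615 0.0212 0.4398]
363 233 [ 0.4531 -0.2789  0.0613]
358 233 [ 0.4526 -0.2609  0.0631]
363 229 [ 0.4667 -0.2778  0.068 ]
370 240 [ 0.4297 -0.3061  0.0481]
352 238 [ 0.4367 -0.2442  0.0335]
361 222 [ 0.4938 -0.2747  0.0457]
372 209 [ 0.4435 -0.2705  0.066 ]
372 206 [ 0.4513 -0.2754  0.0
[... 2301 characters left out ...]
 0.1963 0.1636]]
0.23
[[0.612  0.227  0.1659]
 [0.6157 0.2321 0.1615]
 [0.6165 0.2316 0.1643]
 [0.6169 0.2285 0.163 ]
 [0.6173 0.2281 0.1662]
 [0.6177 0.2287 0.1589]
 [0.6188 0.227  0.1721]
 [0.6205 0.2298 0.1683]
 [0.6218 0.2291 0.1707]
 [0.6219 0.2297 0.1637]
 [0.6224 0.2263 0.1658]
 [0.6226 0.2321 0.1676]
 [0.6232 0.2316 0.1706]
 [0.6242 0.232  0.1629]]
0.26
[[0.6202 0.2606 0.1608]
 [0.6206 0.2601 0.1639]
 [0.6207 0.2629 0.1649]
 [0.6207 0.2572 0.1629]
 [0.6207 0.2633 0.1614]
 [0.6217 0.2562 0.1691]
 [0.6218 0.2573 0.1586]
 [0.6234 0.2614 0.1697]
 [0.6235 0.2582 0.1721]
 [0.6246 0.2587 0.1644]
 [0.6269 0.2631 0.1714]
 [0.6276 0.2576 0.1655]
 [0.6276 0.26   0.1699]
 [0.6298 0.2563 0.1707]]
```

```bash
cat > fk.py <<'E'
from h import *
import itertools
s=get_obs(); q=s["joint_pos"]; Rt=R.from_quat(s["tool_rot"]).as_matrix(); p=s["ee_pos"]
ax="zyzyzyz"
res=[]
for sg in itertools.product([1,-1],repeat=7):
  for o1 in (0,np.pi,np.pi/2,-np.pi/2):
    M=np.eye(3); zs=[]
    for i in range(7):
        a=sg[i]*q[i]+(o1 if i==0 else 0); M=M@R.from_euler(ax[i],a).as_matrix()
        if i in(1,3,5): zs.append(M[:,2].copy())
    # tool z agreement, and x up to j7 offset multiple of 90
    e=np.linalg.norm(M[:,2]-Rt[:,2])
    x=M.T@Rt[:,0]; off=np.degrees(np.arctan2(x[1],x[0]))
    A=np.array(zs).T
    res.append((e,sg,o1,off,A))
res.sort(key=lambda t:t[0])
for r in res[:16]:
    # solve h + A l = p with h along z: xy eq: 2 eq
    print(round(r[0],4),r[1],round(r[2],2),round(r[3],2), np.round(r[4],3).tolist())
E
python3 fk.py; python3 -c "
from h import *
f=grab_frame('wrist');cv2.imwrite('pics/w0.png',cv2.cvtColor(f['color'],cv2.COLOR_RGB2BGR));print(f['mount'])"
```

```text
0.0 (-1, 1, -1, 1, -1, 1, 1) 0 114.65 [[0.238, 0.464, 0.0], [-0.59, -0.633, -0.0], [0.772, -0.62, -1.0]]
0.0 (-1, 1, -1, 1, -1, 1, -1) 0 90.0 [[0.238, 0.464, 0.0], [-0.59, -0.633, -0.0], [0.772, -0.62, -1.0]]
0.0 (-1, -1, -1, -1, -1, -1, 1) 3.14 -65.35 [[0.238, 0.464, 0.0], [-0.59, -0.633, -0.0], [0.772, -0.62, -1.0]]
0.0 (-1, -1, -1, -1, -1, -1, -1) 3.14 -90.0 [[0.238, 0.464, 0.0], [-0.59, -0.633, -0.0], [0.772, -0.62, -1.0]]
0.0 (1, 1, 1, 1, 1, 1, 1) -1.57 132.12 [[0.59, 0.633, 0.0], [-0.238, -0.464, -0.0], [0.772, -0.62, -1.0]]
0.0 (1, 1, 1, 1, 1, 1, -1) -1.57 107.47 [[0.59, 0.633, 0.0], [-0.238, -0.464, -0.0], [0.772, -0.62, -1.0]]
0.0 (1, -1, 1, -1, 1, -1, 1) 1.57 -47.88 [[0.59, 0.633, 0.0], [-0.238, -0.464, -0.0], [0.772, -0.62, -1.0]]
0.0 (1, -1, 1, -1, 1, -1, -1) 1.57 -72.53 [[0.59, 0.633, 0.0], [-0.238, -0.464, -0.0], [0.772, -0.62, -1.0]]
0.0001 (-1, -1, 1, -1, 1, -1, 1) 3.14 -93.88 [[0.238, 0.106, 0.0], [-0.59, -0.778, -0.0], [0.772, -0.62, -1.0]]
0.0001 (-1, -1, 1, -1, 1, -1, -1) 3.14 -118.53 [[0.238, 0.106, 0.0], [-0.59, -0.778, -0.0], [0.772, -0.62, -1.0]]
0.0001 (-1, 1
[... 218 characters left out ...]
1, -1, -1, 1) 0 -109.35 [[-0.238, -0.106, -0.0], [-0.59, -0.778, -0.0], [0.772, -0.62, -1.0]]
0.0001 (1, -1, -1, -1, -1, -1, -1) 0 -134.0 [[-0.238, -0.106, -0.0], [-0.59, -0.778, -0.0], [0.772, -0.62, -1.0]]
0.0001 (1, 1, -1, 1, -1, 1, 1) 3.14 70.65 [[-0.238, -0.106, -0.0], [-0.59, -0.778, -0.0], [0.772, -0.62, -1.0]]
0.0001 (1, 1, -1, 1, -1, 1, -1) 3.14 46.0 [[-0.238, -0.106, -0.0], [-0.59, -0.778, -0.0], [0.772, -0.62, -1.0]]
[[ 1.23630103e-04 -9.65486752e-01 -2.60452139e-01  6.59019893e-02]
 [ 9.99999575e-01 -1.18647808e-04  9.14497914e-04 -3.46317731e-04]
 [-9.13837696e-04 -2.60452141e-01  9.65486327e-01 -1.46074165e-01]
 [ 0.00000000e+00  0.00000000e+00  0.00000000e+00  1.00000000e+00]]
```

View pics/w0.png

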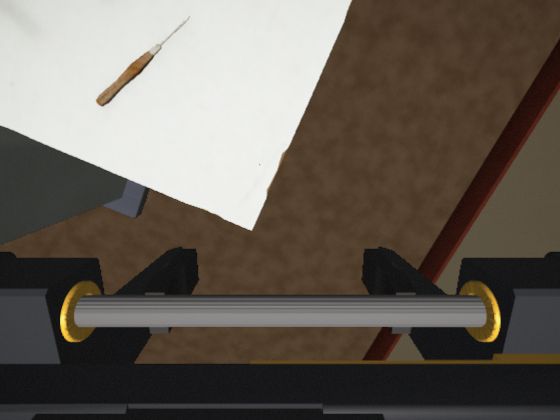

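Call:
{"op": "jog_arm", "data": {
  "linear": [
    [0.5, -0.75, -0.4],
    [0.5, -0.75, -0.4],
    [0.5, -0.75, -0.4],
    [0.5, -0.75, -0.4],
    [0.5, -0.75, -0.4],
    [0.5, -0.75, -0.4]
  ],
  "dr": [
    [0, 0, 0],
    [0, 0, 0],
    [0, 0, 0],
    [0, 0, 0],
    [0, 0, 0],
    [0, 0, 0]
  ],
  "fingers": -1,
  "squeeze": 10
}}

```text
time: 2.25
ee_pos: [0.2892, -0.3549, 0.3345]
tool_rot: [0.979, 0.203, -0.001, -0.0]
contact_force: [-0.1, 0.1, -0.4]
grip_width: 0.481
```

Run:
```python
from h import *
s=get_obs(); print(s["time"],s["joint_pos"].tolist(),s["ee_pos"].tolist(),s["tool_rot"].tolist())
```

```text
2.25 [0.9497572576046336, 0.34722782751154474, -0.23080214812987432, 1.9040421667898513, 0.100935743042255, 0.903294008843262, -0.4925615424071274] [0.28919976985563356, -0.35494750814348813, 0.3345322249619956] [0.9791907171080111, 0.20293877614497552, -0.001106543831991125, -0.0004101548810441817]
```

Call:
{"op": "jog_arm", "data": {
  "linear": [
    [0, 0, 0],
    [0, 0, 0],
    [0, 0, 0],
    [0, 0, 0],
    [0, 0, 0],
    [0, 0, 0]
  ],
  "dr": [
    [0, 1, 0],
    [0, 1, 0],
    [0, 1, 0],
    [0, 1, 0],
    [0, 1, 0],
    [0, 1, 0]
  ]
}}

```text
time: 2.85
ee_pos: [0.2974, -0.3472, 0.3404]
tool_rot: [0.954, 0.21, 0.212, -0.041]
contact_force: [0.4, -0.7, 0.1]
grip_width: 0.005
```

Run:
```python
from h import *
s=get_obs(); print(s["time"],s["joint_pos"].tolist(),s["ee_pos"].tolist(),s["tool_rot"].tolist()); print(R.from_quat(s["tool_rot"]).as_matrix())
```

```text
2.85 [1.3962618561491584, 0.3670897095117777, -0.4674584340987363, 1.9913266883935057, -0.38512779495906957, 0.7674820097141067, 0.09731728208384155] [0.2973700572984925, -0.3471792726071354, 0.34042292721349554] [0.9535877698785171, 0.20972425435250322, 0.21213532775400618, -0.04104515797390837]
[[ 0.82202868  0.41739522  0.38736298]
 [ 0.38256671 -0.90866206  0.16726017]
 [ 0.42179564  0.01069953 -0.9066278 ]]
```

```bash
cat > arm.py <<'E'
from h import *
SG=[-1,1,-1,1,-1,1,-1]; AX="zyzyzyz"
D=[([1.1868,0.69,-0.1945,1.5664,0.1573,0.9025,-0.2151],[0.2533,-0.5707,0.2379],[0.9782,0.2074,-0.0003,-0.0009]),
([0.9497572576046336, 0.34722782751154474, -0.23080214812987432, 1.9040421667898513, 0.100935743042255, 0.903294008843262, -0.4925615424071274], [0.28919976985563356, -0.35494750814348813, 0.3345322249619956], [0.9791907171080111, 0.20293877614497552, -0.001106543831991125, -0.0004101548810441817]),
([1.3962618561491584, 0.3670897095117777, -0.4674584340987363, 1.9913266883935057, -0.38512779495906957, 0.7674820097141067, 0.09731728208384155] ,[0.2973700572984925, -0.3471792726071354, 0.34042292721349554], [0.9535877698785171, 0.20972425435250322, 0.21213532775400618, -0.04104515797390837])]
def frames(q):
    M=np.eye(3); F=[]
    for i in range(7):
        M=M@R.from_euler(AX[i],SG[i]*q[i]).as_matrix(); F.append(M)
    return F
def rot(q): return frames(q)[6]@R.from_euler('z',np.pi/2).as_matrix()
E
python3 - <<'E'
from arm import *
np.set_printoptions(precision=4,suppress=True)
for q,p,r in D: print(np.degrees((R.from_matrix(rot(q)).inv()*R.from_quat(r)).magnitude()))
def fit(cols):
    A=[];b=[]
    for q,p,r in D:
        F=frames(q); F=[np.eye(3)]+F
        A.append(np.array([F[i][:,k] for i,k in cols]).T); b.append(p)
    A=np.vstack(A);b=np.hstack(b); x,rs,rk,sv=np.linalg.lstsq(A,b,rcond=None); print(cols,x,np.abs(A@x-b).max(),sv[-1])
fit([(0,2),(2,2),(4,2),(6,2)])
fit([(0,2),(1,0),(2,2),(4,2),(6,2)])
fit([(0,2),(1,0),(2,2),(2,0),(4,2),(6,2)])
fit([(0,2),(2,2),(4,2),(4,0),(6,2)])
fit([(0,2),(1,0),(2,2),(3,0),(4,0),(4,2),(6,2)])
fit([(0,2),(1,0),(1,1),(2,2),(4,2),(6,2)])
fit([(0,2),(1,1),(2,2),(3,1),(4,2),(6,2)])
E
```

```text
0.004138440008634446
2.4438319888862885e-14
2.4334686072041177e-14
[(0, 2), (2, 2), (4, 2), (6, 2)] [0.1606 0.6714 0.2771 0.2801] 0.03502623173462066 0.2216679285141436
[(0, 2), (1, 0), (2, 2), (4, 2), (6, 2)] [0.3022 0.1461 0.5649 0.1519 0.4117] 0.013379410695947003 0.154061671473027
[(0, 2), (1, 0), (2, 2), (2, 0), (4, 2), (6, 2)] [ 0.2908  0.1764  0.5646 -0.0303  0.1473  0.4168] 0.011227241294801849 0.14688139895324404
[(0, 2), (2, 2), (4, 2), (4, 0), (6, 2)] [ 0.019   0.6119  0.1282 -0.2166  0.3474] 0.0233264611384687 0.13756191984228583
[(0, 2), (1, 0), (2, 2), (3, 0), (4, 0), (4, 2), (6, 2)] [ 0.2749  0.1383  0.5678 -0.0406 -0.0378  0.1752  0.4183] 0.009838430685584931 0.05762522390454273
[(0, 2), (1, 0), (1, 1), (2, 2), (4, 2), (6, 2)] [ 0.3516  0.0254 -0.0411  0.5532  0.326   0.3375] 0.002489619124217801 0.08299095645868022
[(0, 2), (1, 1), (2, 2), (3, 1), (4, 2), (6, 2)] [ 0.347  -0.0194  0.5633 -0.0267  0.3451  0.3259] 8.645312301736041e-05 0.12308280739539307
```

```bash
cat >> arm.py <<'E'
COLS=[(0,2),(1,1),(2,2),(3,1),(4,2),(6,2)]; LEN=[0.347,-0.0194,0.5633,-0.0267,0.3451,0.3259]
LO=np.array([-3.01,-.46,-1.47,.13,-1,.04,-2.66]); HI=np.array([3.01,2.08,1.51,2.56,4.14,2.09,2.66])
def fk(q):
    F=[np.eye(3)]+frames(q); return sum(l*F[i][:,k] for (i,k),l in zip(COLS,LEN)), rot(q)
from scipy.optimize import least_squares
def ik(p,Rm,q0,reg=1e-3,qr=None):
    qr=q0 if qr is None else qr
    def f(q):
        a,b=fk(q); return np.r_[(a-p)*3,(R.from_matrix(b.T@Rm)).as_rotvec(),reg*(q-qr)]
    s=least_squares(f,np.clip(q0,LO+.02,HI-.02),bounds=(LO+.015,HI-.015)); 
    a,b=fk(s.x); return s.x,np.linalg.norm(a-p),np.degrees(np.linalg.norm(R.from_matrix(b.T@Rm).as_rotvec()))
def toolR(zdir,pitch=0):  # z horizontal dir, pitch up (rad), x up
    z=np.array([*zdir,0.]);z/=np.linalg.norm(z); up=np.array([0,0,1.])
    zz=np.cos(pitch)*z+np.sin(pitch)*up; y=np.cross(z,up); return np.c_[np.cross(y,zz),y,zz]
E
python3 - <<'E'
from arm import *
np.set_printoptions(precision=3,suppress=True)
rng=np.random.default_rng(0)
for pit in (10,0,-15,-30,-45):
  for p in ([.635,.1435,.15],[.635,.1435,.255]):
    sols=[]
    for t in range(40):
        q0=rng.uniform(LO,HI); q,e,a=ik(np.array(p),toolR([.993,-.12],np.radians(pit)),q0,1e-6)
        if e<1e-3 and a<.3: sols.append(q)
    print(pit,p,len(sols)); 
    c=np.array(D[2][0])
    for q in sorted(sols,key=lambda q:abs(q-c).max())[:4]: print(q)
E
```

```text
10 [0.635, 0.1435, 0.15] 21
[-1.006  1.663  0.495  2.255  2.054  1.645  0.667]
[-1.04   1.689  0.545  2.257  2.054  1.587  0.629]
[-0.951  1.628  0.415  2.253  2.058  1.733  0.726]
[-0.93   1.615  0.385  2.252  2.061  1.766  0.748]
10 [0.635, 0.1435, 0.255] 21
[-0.895  1.396  0.391  2.4    2.167  1.807  0.824]
[-0.902  1.4    0.403  2.4    2.168  1.797  0.815]
[-0.813  1.356  0.257  2.396  2.169  1.918  0.924]
[-0.812  1.355  0.255  2.395  2.17   1.92   0.926]
0 [0.635, 0.1435, 0.15] 19
[-0.87   1.482  0.311  2.347  2.227  1.738  0.847]
[-0.854  1.475  0.287  2.346  2.227  1.759  0.867]
[-0.895  1.495  0.35   2.348  2.228  1.705  0.815]
[-0.897  1.496  0.352  2.348  2.228  1.703  0.813]
0 [0.635, 0.1435, 0.255] 17
[-0.684  1.19   0.042  2.452  2.299  1.89   1.177]
[-0.62   1.181 -0.063  2.449  2.302  1.954  1.256]
[-0.611  1.181 -0.078  2.448  2.303  1.963  1.267]
[-0.603  1.18  -0.09   2.448  2.304  1.97   1.276]
-15 [0.635, 0.1435, 0.15] 21
[-0.487  1.221 -0.237  2.401  2.4    1.806  1.43 ]
[-0.526  1.218 -0.175  2.403  2.4    1.771  1.38 ]
[-0.472  1.222 -0.26   2.4    2.401  1.81
[... 528 characters left out ...]
-30 [0.635, 0.1435, 0.255] 17
[ 0.117  1.093 -1.315  2.324  2.153  1.788  2.376]
[-0.005  0.919 -0.992  2.33   2.165  1.533  2.171]
[-0.159  0.814 -0.694  2.338  2.211  1.343  2.004]
[-0.198  0.797 -0.626  2.34   2.225  1.305  1.966]
-45 [0.635, 0.1435, 0.15] 22
[ 0.113  1.092 -1.108  2.213  2.095  1.414  2.378]
[ 0.056  1.025 -0.974  2.216  2.109  1.303  2.298]
[ 0.053  1.022 -0.968  2.216  2.109  1.299  2.295]
[-0.027  0.955 -0.804  2.22   2.138  1.176  2.198]
-45 [0.635, 0.1435, 0.255] 12
[ 0.05   0.749 -0.912  2.159  1.906  1.051  2.427]
[-0.136  0.655 -0.58   2.169  1.965  0.833  2.295]
[-0.304  0.616 -0.31   2.177  2.045  0.684  2.168]
[ 0.2    0.922 -1.275  2.152  1.883  1.357  2.566]
```

```bash
cat > plan.py <<'E'
from arm import *
np.set_printoptions(precision=3,suppress=True)
def pts(q):
    F=[np.eye(3)]+frames(q); P=np.cumsum([l*F[i][:,k] for (i,k),l in zip(COLS,LEN)],axis=0); return P[3],P[4],P[5] # elbow,wrist,tcp
def rows(q0,q1,n):
    """jog rows (scaled) along joint path"""
    out=[]; 
    for i in range(n):
        a=fk(q0+(q1-q0)*i/n); b=fk(q0+(q1-q0)*(i+1)/n)
        out.append((a[1].T@(b[0]-a[0])/.04, R.from_matrix(a[1].T@b[1]).as_rotvec()/np.radians(4)))
    return out
E
python3 - <<'E'
from plan import *
rng=np.random.default_rng(1); qc=np.array(D[2][0])
d=np.array([.97,-.24]);d/=np.linalg.norm(d); Rm=toolR(d,np.radians(-8))
under=np.array([.642,.19,.14]); st=under-.12*np.r_[d,0]+[0,0,.02]; top=under+[0,0,.115]
best=None
mid=np.array([-.6,1.,0,2.3,2.2,1.6,1.2])
for t in range(25):
    q,e,a=ik(st,Rm,rng.uniform(LO,HI),3e-3,mid)
    if e<3e-3 and a<.5 and (best is None or abs(q-qc).sum()<abs(best-qc).sum()): best=q
print("stage",st,best,pts(best))
q=best
for p in (under,(under+top)/2,top):
    q,e,a=ik(p,Rm,q,3e-3); print(q,e,a,pts(q))
print("path")
for s in np.linspace(0,1,9):
    qq=qc+(best-qc)*s; e,w,t=pts(qq); print(round(s,2),e,w,t,fk(qq)[1][:,2])
print([abs(np.r_[r[0]]).max() for r in rows(qc,best,60)][::6],[abs(r[1]).max() for r in rows(qc,best,60)][::6])
E
```

```text
stage [0.526 0.219 0.16 ] [-0.984  1.291 -0.142  2.391  1.837  1.715  1.095] (array([0.339, 0.426, 0.499]), array([0.212, 0.296, 0.205]), array([0.526, 0.219, 0.16 ]))
[-0.8    1.279  0.011  2.213  2.121  1.604  1.265] 1.7156961371807054e-06 0.00018123794447661538 (array([0.409, 0.355, 0.509]), array([0.329, 0.268, 0.185]), array([0.642, 0.19 , 0.14 ]))
[-0.804  1.155  0.018  2.263  2.124  1.561  1.324] 4.594802812996542e-07 0.00010366762047446518 (array([0.391, 0.339, 0.575]), array([0.329, 0.268, 0.243]), array([0.642, 0.19 , 0.197]))
[-0.809  1.025  0.028  2.293  2.124  1.502  1.407] 5.98502736491728e-07 0.0001361720227792424 (array([0.365, 0.316, 0.64 ]), array([0.329, 0.268, 0.3  ]), array([0.642, 0.19 , 0.255]))
path
0.0 [-0.006 -0.218  0.868] [ 0.171 -0.402  0.636] [ 0.297 -0.347  0.341] [ 0.387  0.167 -0.907]
0.12 [ 0.084 -0.261  0.841] [ 0.278 -0.36   0.572] [ 0.28  -0.246  0.267] [ 0.006  0.35  -0.937]
0.25 [ 0.195 -0.264  0.807] [ 0.368 -0.281  0.509] [ 0.234 -0.196  0.224] [-0.41   0.26  -0.874]
0.38 [ 0.307 -0.22   0.767] [ 0.429 -0.175  0.447] [ 0.209 -0.2    0.208] [-0
[... 421 characters left out ...]
.296 0.205] [0.526 0.219 0.16 ] [ 0.961 -0.238 -0.139]
[np.float64(0.3513332142790308), np.float64(0.2798659990305546), np.float64(0.19792961727631578), np.float64(0.09475764687968233), np.float64(0.09239102685221655), np.float64(0.17779889173542957), np.float64(0.24560895813915568), np.float64(0.2983851059315176), np.float64(0.3967171371984844), np.float64(0.5227447834635289)] [np.float64(0.9546482241366442), np.float64(0.9837506097873637), np.float64(0.987470631823807), np.float64(0.9654072718242708), np.float64(0.9207509150381148), np.float64(0.8899946541743754), np.float64(0.9518110276233402), np.float64(1.0082435345358238), np.float64(1.0509964736278246), np.float64(1.0750449476189392)]
```

```bash
cat > nxt.py <<'E'
from plan import *
import sys
def go(goal,n,show=12,bump=0.):
    s=get_obs(); q0=s["joint_pos"]; 
    print("t",s["time"],"q",q0,"goal",goal,"F",s["contact_force"],"fkerr",np.linalg.norm(fk(q0)[0]-s["ee_pos"]))
    def path(u): 
        q=q0+(goal-q0)*u; q=q.copy(); q[1]-=bump*4*u*(1-u); return q
    L=[];A=[]
    for i in range(min(n,show)):
        a=fk(path(i/n)); b=fk(path((i+1)/n))
        L.append(np.round(a[1].T@(b[0]-a[0])/.04,2).tolist()); A.append(np.round(R.from_matrix(a[1].T@b[1]).as_rotvec()/np.radians(4),2).tolist())
    print(L);print(A)
    for u in np.linspace(0,1,7): print(u.round(2),*pts(path(u)),fk(path(u))[1][:,2])
    print("after chunk q",path(min(n,show)/n))
STAGE=np.array([-0.984,1.291,-0.142,2.391,1.837,1.715,1.095])
E
python3 -c "
from nxt import *
go(STAGE,64,12,.3)"
```

```text
t 2.85 q [ 1.396  0.367 -0.467  1.991 -0.385  0.767  0.097] goal [-0.984  1.291 -0.142  2.391  1.837  1.715  1.095] F [ 0.406 -0.701  0.097] fkerr 0.0001386779466297243
[[0.11, -0.32, 0.15], [0.12, -0.3, 0.15], [0.12, -0.29, 0.14], [0.12, -0.27, 0.14], [0.11, -0.25, 0.13], [0.11, -0.23, 0.13], [0.11, -0.22, 0.12], [0.11, -0.2, 0.12], [0.1, -0.19, 0.11], [0.1, -0.17, 0.11], [0.09, -0.16, 0.1], [0.08, -0.14, 0.1]]
[[0.48, -0.37, -1.0], [0.48, -0.37, -1.0], [0.49, -0.37, -0.99], [0.49, -0.37, -0.99], [0.49, -0.37, -0.99], [0.5, -0.37, -0.98], [0.5, -0.37, -0.98], [0.5, -0.37, -0.98], [0.51, -0.37, -0.97], [0.51, -0.37, -0.97], [0.52, -0.37, -0.97], [0.52, -0.37, -0.96]]
0.0 [-0.006 -0.218  0.868] [ 0.171 -0.402  0.636] [ 0.297 -0.347  0.341] [ 0.387  0.167 -0.907]
0.17 [ 0.074 -0.197  0.872] [ 0.289 -0.304  0.623] [ 0.272 -0.232  0.306] [-0.052  0.218 -0.975]
0.33 [ 0.166 -0.168  0.86 ] [ 0.373 -0.185  0.585] [ 0.234 -0.209  0.291] [-0.426 -0.072 -0.902]
0.5 [ 0.276 -0.104  0.829] [ 0.42  -0.048  0.521] [ 0.267 -0.23   0.298] [-0.469 -0.559 -0.683]
0.67 [0.377 0.027 0.767] [0.414 0.101 0.433] [ 0.39  -0.198  0.306] [-0.075 -0.918 -0.389]
0.83 [0.415 0.221 0.661] [0.341 0.231 0.324] [ 0.521 -0.036  0.272] [ 0.552 -0.819 -0.159]
1.0 [0.339 0.426 0.499] [0.212 0.296 0.205] [0.525 0.219 0.16 ] [ 0.961 -0.238 -0.14 ]
after chunk q [ 0.95   0.358 -0.406  2.066  0.032  0.945  0.284]
```

Call:
{"op": "jog_arm", "data": {
  "linear": [
    [0.12, -0.3, 0.15],
    [0.12, -0.3, 0.15],
    [0.12, -0.3, 0.14],
    [0.12, -0.27, 0.14],
    [0.11, -0.25, 0.13],
    [0.11, -0.23, 0.13],
    [0.11, -0.22, 0.12],
    [0.11, -0.2, 0.12]
  ],
  "dr": [
    [0.48, -0.37, -1.0],
    [0.48, -0.37, -1.0],
    [0.49, -0.37, -1.0],
    [0.49, -0.37, -1.0],
    [0.49, -0.37, -1.0],
    [0.5, -0.37, -0.98],
    [0.5, -0.37, -0.98],
    [0.5, -0.37, -0.98]
  ]
}}

```text
time: 3.65
ee_pos: [0.2783, -0.2549, 0.3121]
tool_rot: [0.861, 0.494, 0.082, -0.088]
contact_force: [0.5, -0.6, 1.1]
grip_width: 0.004
```

```bash
python3 -c "
from nxt import *
go(STAGE,56,12,.3)"
```

```text
t 3.65 q [ 1.167  0.361 -0.518  2.041 -0.054  0.888  0.176] goal [-0.984  1.291 -0.142  2.391  1.837  1.715  1.095] F [ 0.522 -0.631  1.097] fkerr 9.791947292964566e-05
[[0.1, -0.17, 0.07], [0.1, -0.15, 0.06], [0.09, -0.14, 0.06], [0.08, -0.13, 0.05], [0.07, -0.11, 0.05], [0.06, -0.1, 0.04], [0.06, -0.09, 0.04], [0.05, -0.08, 0.03], [0.04, -0.07, 0.03], [0.02, -0.06, 0.02], [0.01, -0.05, 0.01], [0.0, -0.04, 0.01]]
[[0.44, -0.42, -0.98], [0.44, -0.42, -0.98], [0.45, -0.41, -0.97], [0.45, -0.41, -0.97], [0.46, -0.41, -0.97], [0.46, -0.41, -0.96], [0.47, -0.41, -0.96], [0.48, -0.4, -0.95], [0.48, -0.4, -0.95], [0.49, -0.4, -0.94], [0.5, -0.4, -0.94], [0.51, -0.4, -0.94]]
0.0 [ 0.044 -0.211  0.869] [ 0.26  -0.331  0.629] [ 0.278 -0.255  0.312] [ 0.055  0.233 -0.971]
0.17 [ 0.109 -0.178  0.872] [ 0.337 -0.226  0.617] [ 0.245 -0.216  0.305] [-0.283  0.029 -0.959]
0.33 [ 0.189 -0.14   0.861] [ 0.389 -0.115  0.581] [ 0.246 -0.226  0.31 ] [-0.438 -0.343 -0.831]
0.5 [ 0.285 -0.071  0.83 ] [0.414 0.007 0.519] [ 0.314 -0.232  0.322] [-0.306 -0.734 -0.607]
0.67 [0.373 0.055 0.768] [0.399 0.134 0.433] [ 0.434 -0.169  0.32 ] [ 0.109 -0.932 -0.347]
0.83 [0.406 0.237 0.661] [0.329 0.244 0.325] [ 0.535 -0.004  0.275] [ 0.632 -0.759 -0.154]
1.0 [0.339 0.426 0.499] [0.212 0.296 0.205] [0.525 0.219 0.16 ] [ 0.961 -0.238 -0.14 ]
after chunk q [ 0.706  0.358 -0.437  2.116  0.351  1.065  0.373]
```

Call:
{"op": "jog_arm", "data": {
  "linear": [
    [0.1, -0.17, 0.07],
    [0.1, -0.15, 0.06],
    [0.1, -0.14, 0.06],
    [0.08, -0.13, 0.05],
    [0.07, -0.11, 0.05],
    [0.06, -0.1, 0.04],
    [0.06, -0.1, 0.04],
    [0.05, -0.08, 0.03],
    [0.04, -0.07, 0.03],
    [0.02, -0.06, 0.02],
    [0.0, -0.05, 0.0],
    [0.0, -0.04, 0.0]
  ],
  "dr": [
    [0.44, -0.42, -1.0],
    [0.44, -0.42, -1.0],
    [0.45, -0.4, -1.0],
    [0.45, -0.4, -1.0],
    [0.46, -0.4, -1.0],
    [0.46, -0.4, -1.0],
    [0.47, -0.4, -1.0],
    [0.48, -0.4, -1.0],
    [0.48, -0.4, -1.0],
    [0.5, -0.4, -0.95],
    [0.5, -0.4, -0.95],
    [0.5, -0.4, -0.95]
  ]
}}

```text
time: 4.85
ee_pos: [0.2392, -0.217, 0.3078]
tool_rot: [0.546, 0.817, -0.137, -0.123]
contact_force: [0.6, -1.2, 0.1]
grip_width: 0.002
```

```bash
python3 -c "
from nxt import *
go(STAGE,44,12,.25)"
```

```text
t 4.85 q [ 0.826  0.375 -0.63   2.116  0.42   1.106  0.321] goal [-0.984  1.291 -0.142  2.391  1.837  1.715  1.095] F [ 0.599 -1.238  0.06 ] fkerr 0.0002653475764991953
[[-0.04, -0.03, -0.04], [-0.05, -0.02, -0.05], [-0.06, -0.01, -0.05], [-0.08, -0.01, -0.06], [-0.09, -0.0, -0.06], [-0.1, 0.0, -0.07], [-0.11, 0.01, -0.07], [-0.13, 0.01, -0.08], [-0.14, 0.01, -0.08], [-0.15, 0.01, -0.09], [-0.17, 0.02, -0.09], [-0.18, 0.02, -0.1]]
[[0.46, -0.48, -0.88], [0.47, -0.48, -0.88], [0.48, -0.47, -0.88], [0.48, -0.46, -0.87], [0.49, -0.46, -0.87], [0.5, -0.45, -0.87], [0.51, -0.45, -0.87], [0.52, -0.44, -0.87], [0.52, -0.44, -0.87], [0.53, -0.43, -0.87], [0.54, -0.43, -0.87], [0.55, -0.42, -0.87]]
0.0 [ 0.119 -0.19   0.865] [ 0.353 -0.187  0.612] [ 0.239 -0.217  0.308] [-0.35  -0.09  -0.932]
0.17 [ 0.175 -0.15   0.863] [ 0.382 -0.097  0.592] [ 0.257 -0.232  0.323] [-0.384 -0.412 -0.827]
0.33 [ 0.244 -0.1    0.847] [ 0.4   -0.007  0.553] [ 0.314 -0.235  0.337] [-0.263 -0.7   -0.664]
0.5 [ 0.321 -0.019  0.812] [0.4   0.088 0.493] [ 0.401 -0.199  0.34 ] [ 0.004 -0.883 -0.47 ]
0.67 [0.384 0.105 0.748] [0.372 0.184 0.413] [ 0.493 -0.105  0.321] [ 0.371 -0.885 -0.28 ]
0.83 [0.399 0.266 0.647] [0.308 0.262 0.314] [0.548 0.048 0.265] [ 0.738 -0.658 -0.15 ]
1.0 [0.339 0.426 0.499] [0.212 0.296 0.205] [0.525 0.219 0.16 ] [ 0.961 -0.238 -0.14 ]
after chunk q [ 0.333  0.426 -0.497  2.191  0.807  1.272  0.532]
```

Call:
{"op": "jog_arm", "data": {
  "linear": [
    [-0.04, -0.03, -0.04],
    [-0.05, -0.02, -0.05],
    [-0.06, -0.01, -0.05],
    [-0.08, 0, -0.06],
    [-0.09, 0.0, -0.06],
    [-0.1, 0.0, -0.07],
    [-0.11, 0.01, -0.07],
    [-0.13, 0.01, -0.08],
    [-0.14, 0.01, -0.08],
    [-0.15, 0.01, -0.09],
    [-0.17, 0.02, -0.09],
    [-0.18, 0.02, -0.1]
  ],
  "dr": [
    [0.46, -0.48, -0.88],
    [0.47, -0.48, -0.88],
    [0.48, -0.47, -0.88],
    [0.48, -0.46, -0.87],
    [0.49, -0.46, -0.87],
    [0.5, -0.45, -0.87],
    [0.51, -0.45, -0.87],
    [0.52, -0.44, -0.87],
    [0.52, -0.44, -0.87],
    [0.53, -0.43, -0.87],
    [0.54, -0.43, -0.87],
    [0.55, -0.42, -0.87]
  ]
}}

```text
time: 6.05
ee_pos: [0.2945, -0.2362, 0.3348]
tool_rot: [0.137, 0.917, -0.356, -0.114]
contact_force: [-0.2, 0.2, -0.7]
grip_width: 0.003
```

```bash
python3 -c "
from nxt import *
go(STAGE,34,12,.2)"
```

```text
t 6.05 q [ 0.47   0.466 -0.731  2.188  0.85   1.375  0.459] goal [-0.984  1.291 -0.142  2.391  1.837  1.715  1.095] F [-0.181  0.219 -0.658] fkerr 0.0004503536362217471
[[-0.21, -0.02, -0.15], [-0.22, -0.02, -0.15], [-0.23, -0.02, -0.15], [-0.24, -0.01, -0.15], [-0.25, -0.01, -0.15], [-0.26, -0.01, -0.15], [-0.27, -0.01, -0.16], [-0.29, -0.01, -0.16], [-0.3, -0.02, -0.16], [-0.31, -0.02, -0.17], [-0.33, -0.02, -0.17], [-0.34, -0.03, -0.17]]
[[0.51, -0.5, -0.7], [0.51, -0.49, -0.71], [0.52, -0.48, -0.72], [0.52, -0.47, -0.72], [0.53, -0.45, -0.73], [0.54, -0.44, -0.74], [0.54, -0.43, -0.74], [0.55, -0.42, -0.75], [0.56, -0.42, -0.76], [0.57, -0.41, -0.77], [0.58, -0.4, -0.78], [0.59, -0.39, -0.79]]
0.0 [ 0.222 -0.157  0.842] [ 0.394 -0.033  0.57 ] [ 0.294 -0.236  0.335] [-0.306 -0.622 -0.721]
0.17 [ 0.264 -0.103  0.836] [0.394 0.033 0.547] [ 0.353 -0.225  0.352] [-0.127 -0.792 -0.597]
0.33 [ 0.313 -0.038  0.816] [0.389 0.1   0.509] [ 0.42  -0.188  0.358] [ 0.096 -0.881 -0.462]
0.5 [0.362 0.05  0.778] [0.373 0.166 0.454] [ 0.486 -0.12   0.346] [ 0.347 -0.878 -0.33 ]
0.67 [0.394 0.164 0.717] [0.34  0.23  0.383] [ 0.536 -0.02   0.312] [ 0.603 -0.768 -0.217]
0.83 [0.392 0.297 0.625] [0.285 0.278 0.298] [0.554 0.1   0.251] [ 0.825 -0.547 -0.145]
1.0 [0.339 0.426 0.499] [0.212 0.296 0.205] [0.525 0.219 0.16 ] [ 0.961 -0.238 -0.14 ]
after chunk q [-0.043  0.575 -0.523  2.26   1.199  1.495  0.684]
```

Call:
{"op": "jog_arm", "data": {
  "linear": [
    [-0.21, -0.02, -0.15],
    [-0.22, -0.02, -0.15],
    [-0.23, -0.02, -0.15],
    [-0.24, -0.01, -0.15],
    [-0.25, -0.01, -0.15],
    [-0.26, -0.01, -0.15],
    [-0.27, -0.01, -0.16],
    [-0.29, -0.01, -0.16],
    [-0.3, -0.02, -0.16],
    [-0.31, -0.02, -0.17],
    [-0.33, -0.02, -0.17],
    [-0.34, -0.03, -0.17]
  ],
  "dr": [
    [0.51, -0.5, -0.7],
    [0.51, -0.49, -0.71],
    [0.52, -0.48, -0.72],
    [0.52, -0.47, -0.72],
    [0.53, -0.45, -0.73],
    [0.54, -0.44, -0.74],
    [0.54, -0.43, -0.74],
    [0.55, -0.42, -0.75],
    [0.56, -0.42, -0.76],
    [0.57, -0.41, -0.77],
    [0.58, -0.4, -0.78],
    [0.59, -0.39, -0.79]
  ]
}}

```text
time: 7.25
ee_pos: [0.436, -0.1759, 0.3594]
tool_rot: [-0.249, 0.811, -0.525, -0.07]
contact_force: [0.1, -0.4, 0.1]
grip_width: 0.005
```

```bash
python3 -c "
from nxt import *
d=np.array([.97,-.24]);d/=np.linalg.norm(d); Rm=toolR(d,np.radians(-8))
q0=get_obs()['joint_pos']
for r in (.02,.003): 
  for p in ([.525,.219,.16],[.49,.228,.17]): q,e,a=ik(np.array(p),Rm,STAGE,r,q0); print(q,e,a)
go(q,24,12,.1)"
```

```text
[-0.754  1.332 -0.499  2.379  1.819  2.06   1.236] 0.00011332218694241569 0.023662915716108054
[-0.827  1.335 -0.549  2.42   1.687  2.075  1.148] 9.304885636092028e-05 0.023937638505276818
[-0.754  1.332 -0.499  2.379  1.819  2.06   1.236] 2.551318439014593e-06 0.0005328652072546991
[-0.827  1.335 -0.549  2.42   1.687  2.075  1.148] 2.09378246608956e-06 0.0005391744220105062
t 7.25 q [ 0.101  0.634 -0.784  2.25   1.212  1.664  0.647] goal [-0.827  1.335 -0.549  2.42   1.687  2.075  1.148] F [ 0.104 -0.361  0.074] fkerr 0.0005922670737836287
[[-0.28, -0.04, -0.21], [-0.29, -0.04, -0.21], [-0.3, -0.05, -0.21], [-0.32, -0.05, -0.21], [-0.33, -0.06, -0.22], [-0.34, -0.07, -0.22], [-0.35, -0.07, -0.23], [-0.37, -0.08, -0.23], [-0.38, -0.09, -0.24], [-0.39, -0.1, -0.24], [-0.4, -0.11, -0.25], [-0.41, -0.13, -0.25]]
[[0.56, -0.33, -0.74], [0.57, -0.32, -0.74], [0.58, -0.31, -0.75], [0.58, -0.3, -0.76], [0.59, -0.3, -0.77], [0.6, -0.29, -0.77], [0.61, -0.28, -0.78], [0.62, -0.27, -0.79], [0.63, -0.27, -0.8], [0.64, -0.26, -0.8], [0.65, -0.25, -0.81], [0.66, -0.24, -0.82]]
0.0 [ 0.343 -0.073  0.79 ] [0.387 0.113 0.502] [ 0.435 -0.176  0.359] [ 0.149 -0.886 -0.439]
0.17 [ 0.376 -0.019  0.768] [0.371 0.159 0.472] [ 0.471 -0.13   0.358] [ 0.307 -0.885 -0.349]
0.33 [0.407 0.046 0.736] [0.349 0.203 0.434] [ 0.502 -0.071  0.347] [ 0.469 -0.842 -0.267]
0.5 [0.432 0.121 0.691] [0.32  0.243 0.388] [ 0.525 -0.002  0.323] [ 0.627 -0.753 -0.199]
0.67 [0.443 0.205 0.632] [0.281 0.277 0.336] [0.533 0.075 0.286] [ 0.771 -0.619 -0.151]
0.83 [0.435 0.293 0.557] [0.233 0.299 0.277] [0.522 0.155 0.235] [ 0.887 -0.444 -0.129]
1.0 [0.404 0.377 0.465] [0.177 0.306 0.215] [0.49  0.228 0.17 ] [ 0.961 -0.238 -0.139]
after chunk q [-0.363  0.885 -0.666  2.335  1.45   1.87   0.898]
```

```bash
python3 -c "
from nxt import *
q0=get_obs()['joint_pos']
for yaw in (-.24,-.12,0,-.4):
 for pit in (-8,-15,-22):
  d=np.array([1,yaw]);d/=np.linalg.norm(d); Rm=toolR(d,np.radians(pit))
  for p in ([.525,.219,.16],[.642,.19,.14],[.642,.19,.255]):
    q,e,a=ik(np.array(p),Rm,STAGE,.02,q0); print(yaw,pit,p,q,round(e,4),round(a,2))
"
```

```text
-0.24 -8 [0.525, 0.219, 0.16] [-0.754  1.334 -0.497  2.385  1.825  2.063  1.232] 0.0001 0.02
-0.24 -8 [0.642, 0.19, 0.14] [-0.606  1.284 -0.279  2.208  2.165  1.843  1.451] 0.0001 0.03
-0.24 -8 [0.642, 0.19, 0.255] [-0.545  1.042 -0.397  2.284  2.13   1.796  1.629] 0.0001 0.03
-0.24 -15 [0.525, 0.219, 0.16] [-0.705  1.252 -0.563  2.411  1.859  1.961  1.331] 0.0001 0.02
-0.24 -15 [0.642, 0.19, 0.14] [-0.546  1.207 -0.356  2.228  2.183  1.733  1.549] 0.0001 0.03
-0.24 -15 [0.642, 0.19, 0.255] [-0.478  0.964 -0.485  2.274  2.114  1.664  1.745] 0.0002 0.03
-0.24 -22 [0.525, 0.219, 0.16] [-0.643  1.168 -0.629  2.419  1.885  1.842  1.444] 0.0001 0.02
-0.24 -22 [0.642, 0.19, 0.14] [-0.479  1.132 -0.433  2.229  2.182  1.606  1.659] 0.0001 0.03
-0.24 -22 [0.642, 0.19, 0.255] [-0.403  0.893 -0.569  2.245  2.075  1.52   1.869] 0.0002 0.03
-0.12 -8 [0.525, 0.219, 0.16] [-0.787  1.363 -0.393  2.481  1.925  2.075  1.131] 0.0001 0.04
-0.12 -8 [0.642, 0.19, 0.14] [-0.592  1.302 -0.216  2.285  2.31   1.884  1.4  ] 0.0001 0.04
-0.12 -8 [0.642, 0.19, 0.255] [-0.52   1.049 -0.351  2.366  2.284  1.817  1
[... 225 characters left out ...]
19, 0.255] [-0.446  0.963 -0.45   2.353  2.27   1.665  1.718] 0.0002 0.04
-0.12 -22 [0.525, 0.219, 0.16] [-0.633  1.191 -0.595  2.511  2.007  1.888  1.414] 0.0001 0.03
-0.12 -22 [0.642, 0.19, 0.14] [-0.453  1.137 -0.39   2.301  2.338  1.62   1.638] 0.0001 0.04
-0.12 -22 [0.642, 0.19, 0.255] [-0.367  0.884 -0.542  2.319  2.228  1.496  1.849] 0.0002 0.03Traceback (most recent call last):
  File "<string>", line 6, in <module>
    d=np.array([1,yaw]);d/=np.linalg.norm(d); Rm=toolR(d,np.radians(pit))
                        ^^^^^^^^^^^^^^^^^^^^
numpy._core._exceptions._UFuncOutputCastingError: Cannot cast ufunc 'divide' output from dtype('float64') to dtype('int64') with casting rule 'same_kind'
```

```bash
cat >> nxt.py <<'E'
def goal(p,yaw,pit,q0=None,seed=STAGE):
    q0=get_obs()['joint_pos'] if q0 is None else q0
    d=np.array([1.,yaw]);d/=np.linalg.norm(d); Rm=toolR(d,np.radians(pit))
    q,e,a=ik(np.array(p),Rm,seed,.02,q0); print(q,e,a); return q
E
python3 -c "
from nxt import *
go(goal([.53,.215,.16],-.24,-16),24,12,.1)"
```

```text
[-0.686  1.238 -0.563  2.414  1.881  1.94   1.353] 0.0001183362066501352 0.022769575135368317
t 7.25 q [ 0.101  0.634 -0.784  2.25   1.212  1.664  0.647] goal [-0.686  1.238 -0.563  2.414  1.881  1.94   1.353] F [ 0.104 -0.361  0.074] fkerr 0.0005922670737836287
[[-0.3, -0.09, -0.18], [-0.31, -0.09, -0.18], [-0.33, -0.09, -0.18], [-0.34, -0.09, -0.18], [-0.35, -0.1, -0.18], [-0.36, -0.1, -0.18], [-0.38, -0.11, -0.18], [-0.39, -0.12, -0.18], [-0.4, -0.12, -0.18], [-0.41, -0.13, -0.18], [-0.43, -0.14, -0.19], [-0.44, -0.15, -0.19]]
[[0.56, -0.42, -0.76], [0.56, -0.41, -0.77], [0.57, -0.4, -0.78], [0.57, -0.38, -0.79], [0.58, -0.37, -0.8], [0.58, -0.36, -0.81], [0.59, -0.35, -0.82], [0.59, -0.34, -0.83], [0.6, -0.33, -0.84], [0.6, -0.32, -0.85], [0.61, -0.31, -0.86], [0.61, -0.31, -0.87]]
0.0 [ 0.343 -0.073  0.79 ] [0.387 0.113 0.502] [ 0.435 -0.176  0.359] [ 0.149 -0.886 -0.439]
0.17 [ 0.369 -0.028  0.774] [0.373 0.151 0.479] [ 0.479 -0.134  0.361] [ 0.325 -0.874 -0.361]
0.33 [0.397 0.024 0.749] [0.356 0.187 0.447] [ 0.517 -0.079  0.35 ] [ 0.495 -0.817 -0.296]
0.5 [0.423 0.085 0.712] [0.334 0.221 0.408] [ 0.546 -0.013  0.326] [ 0.65  -0.717 -0.25 ]
0.67 [0.442 0.154 0.663] [0.306 0.251 0.361] [0.561 0.063 0.287] [ 0.783 -0.579 -0.227]
0.83 [0.451 0.23  0.598] [0.27  0.275 0.308] [0.557 0.141 0.231] [ 0.881 -0.411 -0.235]
1.0 [0.442 0.307 0.518] [0.225 0.288 0.25 ] [0.53  0.215 0.16 ] [ 0.935 -0.225 -0.276]
after chunk q [-0.292  0.836 -0.673  2.332  1.547  1.802  1.   ]
```

Call:
{"op": "jog_arm", "data": {
  "linear": [
    [-0.3, -0.09, -0.2],
    [-0.31, -0.09, -0.2],
    [-0.33, -0.09, -0.2],
    [-0.34, -0.09, -0.2],
    [-0.35, -0.1, -0.2],
    [-0.36, -0.1, -0.2],
    [-0.38, -0.11, -0.2],
    [-0.39, -0.12, -0.2],
    [-0.4, -0.12, -0.2],
    [-0.41, -0.13, -0.2],
    [-0.43, -0.14, -0.2],
    [-0.44, -0.15, -0.2]
  ],
  "dr": [
    [0.56, -0.42, -0.76],
    [0.56, -0.41, -0.77],
    [0.57, -0.4, -0.78],
    [0.57, -0.38, -0.79],
    [0.58, -0.37, -0.8],
    [0.58, -0.36, -0.81],
    [0.59, -0.35, -0.82],
    [0.59, -0.34, -0.83],
    [0.6, -0.33, -0.84],
    [0.6, -0.32, -0.85],
    [0.61, -0.31, -0.86],
    [0.61, -0.31, -0.87]
  ]
}}

```text
time: 8.45
ee_pos: [0.5464, 0.0092, 0.3285]
tool_rot: [0.599, -0.512, 0.613, 0.053]
contact_force: [-0.8, 0.1, -0.3]
grip_width: 0.005
```

```bash
python3 -c "
from nxt import *
go(goal([.53,.21,.15],-.24,-16),14,12,.03)
s=get_obs(); f=grab_frame('wrist'); f=dict(f); np.savez('w1.npz',ee=s['ee_pos'],rot=s['tool_rot'],**{k:np.asarray(v) for k,v in f.items()})
cv2.imwrite('pics/w1.png',cv2.cvtColor(f['color'],cv2.COLOR_RGB2BGR))
T=np.eye(4);T[:3,:3]=R.from_quat(s['tool_rot']).as_matrix();T[:3,3]=s['ee_pos'];C=T@f['mount']
for n in('lip','pointer_tip','dust_hood'):
  for d in look_for(f,n)[:2]: print(n,(C@np.r_[d['position'],1])[:3],d['conf'])
"
```

```text
[-0.642  1.283 -0.619  2.416  1.892  2.015  1.362] 7.231163058750508e-05 0.013079460617791736
t 8.45 q [-0.272  0.87  -0.785  2.33   1.54   1.902  1.03 ] goal [-0.642  1.283 -0.619  2.416  1.892  2.015  1.362] F [-0.821  0.114 -0.268] fkerr 0.000706886832607679
[[-0.36, -0.13, -0.12], [-0.38, -0.14, -0.13], [-0.39, -0.14, -0.13], [-0.4, -0.15, -0.13], [-0.41, -0.15, -0.13], [-0.43, -0.16, -0.13], [-0.44, -0.17, -0.13], [-0.45, -0.17, -0.13], [-0.46, -0.18, -0.14], [-0.47, -0.19, -0.14], [-0.48, -0.2, -0.14], [-0.5, -0.21, -0.14]]
[[0.51, -0.22, -0.69], [0.51, -0.22, -0.7], [0.51, -0.22, -0.71], [0.51, -0.21, -0.73], [0.52, -0.21, -0.74], [0.52, -0.21, -0.75], [0.52, -0.21, -0.76], [0.52, -0.21, -0.77], [0.53, -0.21, -0.79], [0.53, -0.21, -0.8], [0.53, -0.21, -0.81], [0.54, -0.21, -0.82]]
0.0 [0.437 0.082 0.696] [0.324 0.234 0.407] [0.546 0.009 0.328] [ 0.68  -0.692 -0.242]
0.17 [0.447 0.114 0.673] [0.313 0.247 0.384] [0.555 0.042 0.31 ] [ 0.743 -0.63  -0.227]
0.33 [0.456 0.148 0.645] [0.299 0.258 0.359] [0.56  0.076 0.287] [ 0.799 -0.559 -0.219]
0.5 [0.463 0.183 0.614] [0.284 0.268 0.331] [0.561 0.111 0.26 ] [ 0.848 -0.482 -0.22 ]
0.67 [0.466 0.22  0.578] [0.267 0.276 0.302] [0.556 0.146 0.228] [ 0.888 -0.4   -0.229]
0.83 [0.466 0.257 0.537] [0.247 0.281 0.272] [0.546 0.179 0.191] [ 0.917 -0.313 -0.247]
1.0 [0.461 0.293 0.492] [0.225 0.283 0.24 ] [0.53 0.21 0.15] [ 0.935 -0.224 -0.276]
after chunk q [-0.589  1.209 -0.643  2.403  1.842  1.999  1.314]
lip [0.642 0.076 0.327] 0.77
dust_hood [0.638 0.014 0.4  ] 0.86
```

View pics/w1.png

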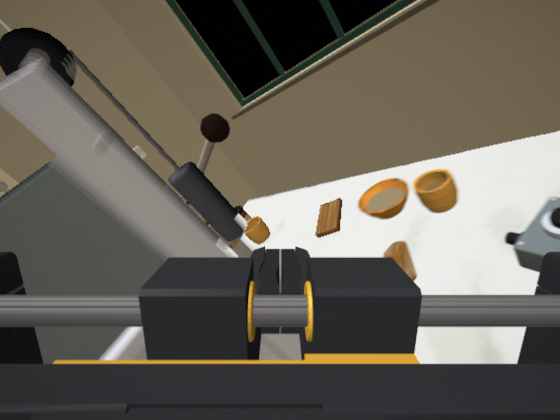

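Call:
{"op": "jog_arm", "data": {
  "linear": [
    [-0.36, -0.13, -0.14],
    [-0.38, -0.14, -0.14],
    [-0.39, -0.14, -0.14],
    [-0.4, -0.15, -0.14],
    [-0.41, -0.15, -0.14],
    [-0.43, -0.16, -0.14],
    [-0.44, -0.17, -0.14],
    [-0.45, -0.17, -0.14],
    [-0.46, -0.18, -0.14],
    [-0.47, -0.19, -0.14],
    [-0.48, -0.2, -0.14]
  ],
  "dr": [
    [0.51, -0.22, -0.69],
    [0.51, -0.22, -0.7],
    [0.51, -0.22, -0.71],
    [0.51, -0.21, -0.73],
    [0.52, -0.21, -0.74],
    [0.52, -0.21, -0.75],
    [0.52, -0.21, -0.76],
    [0.52, -0.21, -0.77],
    [0.53, -0.21, -0.79],
    [0.53, -0.21, -0.8],
    [0.53, -0.21, -0.81]
  ]
}}

```text
time: 9.75
ee_pos: [0.5434, 0.1819, 0.1917]
tool_rot: [0.771, -0.171, 0.61, 0.066]
contact_force: [0.0, -0.4, -0.0]
grip_width: 0.002
```

```bash
python3 -c "
from nxt import *
go(goal([.53,.20,.135],-.24,-14),8,8,.0)
s=get_obs();print(R.from_quat(s['tool_rot']).as_matrix())
f=grab_frame('scene'); cv2.imwrite('pics/s1.png',cv2.cvtColor(f['color'],cv2.COLOR_RGB2BGR))
"
```

```text
[-0.644  1.35  -0.59   2.417  1.903  2.075  1.299] 2.5034045770028746e-05 0.00628797834249856
t 9.75 q [-0.582  1.201 -0.66   2.405  1.825  2.009  1.305] goal [-0.644  1.35  -0.59   2.417  1.903  2.075  1.299] F [ 0.038 -0.405 -0.028] fkerr 0.0007790483220244634
[[-0.19, -0.03, -0.0], [-0.19, -0.03, -0.01], [-0.19, -0.03, -0.01], [-0.19, -0.03, -0.01], [-0.19, -0.03, -0.01], [-0.19, -0.04, -0.01], [-0.19, -0.04, -0.02], [-0.19, -0.04, -0.02]]
[[0.15, 0.0, -0.24], [0.15, 0.0, -0.24], [0.15, 0.0, -0.24], [0.16, 0.0, -0.24], [0.16, -0.0, -0.24], [0.16, -0.0, -0.24], [0.16, -0.0, -0.24], [0.17, -0.0, -0.24]]
0.0 [0.466 0.258 0.535] [0.244 0.282 0.272] [0.543 0.181 0.192] [ 0.918 -0.31  -0.246]
0.17 [0.467 0.265 0.522] [0.241 0.281 0.262] [0.541 0.184 0.182] [ 0.923 -0.297 -0.245]
0.33 [0.468 0.272 0.509] [0.237 0.28  0.252] [0.54  0.188 0.173] [ 0.927 -0.284 -0.244]
0.5 [0.468 0.279 0.496] [0.234 0.279 0.242] [0.538 0.191 0.163] [ 0.932 -0.27  -0.243]
0.67 [0.468 0.286 0.483] [0.23  0.277 0.233] [0.535 0.194 0.154] [ 0.936 -0.256 -0.242]
0.83 [0.468 0.292 0.469] [0.226 0.276 0.223] [0.533 0.197 0.144] [ 0.94  -0.242 -0.242]
1.0 [0.467 0.298 0.456] [0.223 0.274 0.214] [0.53  0.2   0.135] [ 0.943 -0.227 -0.242]
after chunk q [-0.644  1.35  -0.59   2.417  1.903  2.075  1.299]
[[ 0.197 -0.344  0.918]
 [-0.183 -0.933 -0.31 ]
 [ 0.963 -0.107 -0.246]]
```

View pics/s1.png

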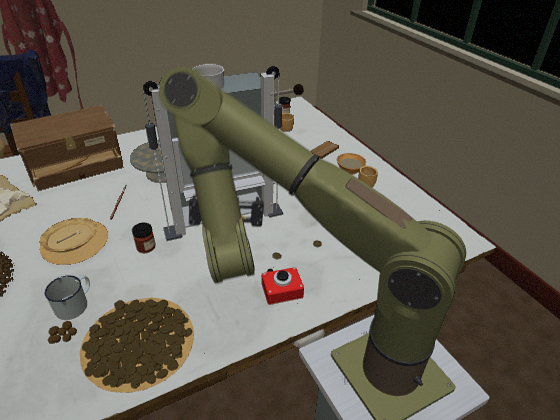

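Call:
{"op": "jog_arm", "data": {
  "linear": [
    [-0.2, -0.03, 0.0],
    [-0.2, -0.03, 0.0],
    [-0.2, -0.03, 0.0],
    [-0.2, -0.03, 0],
    [-0.2, -0.03, 0],
    [-0.2, -0.04, 0],
    [-0.2, -0.04, 0],
    [-0.2, -0.04, 0]
  ],
  "dr": [
    [0.15, 0.0, -0.24],
    [0.15, 0.0, -0.24],
    [0.15, 0.0, -0.24],
    [0.16, 0.0, -0.24],
    [0.16, 0, -0.24],
    [0.16, 0, -0.24],
    [0.16, 0, -0.24],
    [0.17, 0, -0.24]
  ]
}}

```text
time: 10.6
ee_pos: [0.5307, 0.2033, 0.1231]
tool_rot: [0.784, -0.083, 0.61, 0.073]
contact_force: [-0.1, -0.3, 0.5]
grip_width: 0.002
```

```bash
python3 -c "
from nxt import *
go(goal([.642,.185,.13],-.24,-9),10,10,.0)
s=get_obs();print(s['ee_pos'],R.from_quat(s['tool_rot']).as_matrix())
"
```

```text
[-0.55   1.304 -0.347  2.208  2.194  1.891  1.495] 9.413789306845343e-05 0.008186691729747854
t 10.6 q [-0.672  1.362 -0.533  2.41   1.924  2.038  1.284] goal [-0.55   1.304 -0.347  2.208  2.194  1.891  1.495] F [-0.062 -0.343  0.464] fkerr 0.000789678706916318
[[0.03, -0.02, 0.24], [0.04, -0.03, 0.25], [0.05, -0.03, 0.26], [0.06, -0.03, 0.26], [0.07, -0.03, 0.27], [0.08, -0.02, 0.28], [0.09, -0.02, 0.28], [0.1, -0.02, 0.29], [0.11, -0.02, 0.29], [0.12, -0.01, 0.3]]
[[-0.06, 0.09, 0.07], [-0.05, 0.1, 0.06], [-0.04, 0.11, 0.05], [-0.03, 0.11, 0.04], [-0.02, 0.12, 0.03], [-0.01, 0.13, 0.02], [0.0, 0.14, 0.01], [0.01, 0.15, -0.01], [0.02, 0.16, -0.02], [0.02, 0.17, -0.03]]
0.0 [0.46  0.312 0.45 ] [0.222 0.273 0.203] [0.53  0.203 0.123] [ 0.945 -0.216 -0.245]
0.17 [0.465 0.301 0.456] [0.238 0.273 0.198] [0.547 0.2   0.122] [ 0.946 -0.223 -0.234]
0.33 [0.471 0.291 0.463] [0.255 0.272 0.193] [0.564 0.198 0.121] [ 0.948 -0.228 -0.222]
0.5 [0.476 0.28  0.469] [0.273 0.271 0.189] [0.583 0.196 0.121] [ 0.95  -0.231 -0.209]
0.67 [0.48  0.269 0.475] [0.291 0.268 0.186] [0.602 0.193 0.123] [ 0.953 -0.232 -0.193]
0.83 [0.485 0.258 0.481] [0.31  0.265 0.183] [0.621 0.189 0.126] [ 0.957 -0.232 -0.176]
1.0 [0.489 0.247 0.487] [0.329 0.26  0.181] [0.642 0.185 0.13 ] [ 0.96  -0.231 -0.156]
after chunk q [-0.55   1.304 -0.347  2.208  2.194  1.891  1.495]
[0.531 0.203 0.123] [[ 0.241 -0.219  0.945]
 [-0.042 -0.976 -0.216]
 [ 0.97   0.012 -0.245]]
```

Call:
{"op": "jog_arm", "data": {
  "linear": [
    [0.03, -0.02, 0.24],
    [0.04, -0.03, 0.25],
    [0.05, -0.03, 0.26],
    [0.06, -0.03, 0.26],
    [0.07, -0.03, 0.27],
    [0.08, -0.02, 0.28],
    [0.08, -0.02, 0.28],
    [0.08, -0.02, 0.28],
    [0.08, -0.02, 0.28],
    [0.1, 0, 0.26]
  ],
  "dr": [
    [-0.06, 0.09, 0.07],
    [-0.05, 0.1, 0.06],
    [-0.04, 0.11, 0.05],
    [-0.03, 0.11, 0.04],
    [-0.02, 0.12, 0.03],
    [0, 0.13, 0.02],
    [0.0, 0.14, 0.0],
    [0, 0.15, 0],
    [0.02, 0.16, -0.02],
    [0.02, 0.17, -0.03]
  ]
}}

```text
time: 11.6
ee_pos: [0.6493, 0.184, 0.1285]
tool_rot: [0.752, -0.09, 0.648, 0.077]
contact_force: [0.3, -1.1, 0.4]
grip_width: 0.003
```

```bash
python3 -c "
from nxt import *
s=get_obs();print(s['time'],s['joint_pos'],s['ee_pos'],s['contact_force'],R.from_quat(s['tool_rot']).as_matrix())
f=grab_frame('scene'); cv2.imwrite('pics/s2.png',cv2.resize(cv2.cvtColor(f['color'],cv2.COLOR_RGB2BGR)[60:260,120:320],None,fx=3,fy=3))
f=grab_frame('wrist'); cv2.imwrite('pics/w2.png',cv2.cvtColor(f['color'],cv2.COLOR_RGB2BGR))
f=dict(f); np.savez('w2.npz',ee=s['ee_pos'],rot=s['tool_rot'],**{k:np.asarray(v) for k,v in f.items()})
"
```

```text
11.6 [-0.528  1.312 -0.361  2.19   2.215  1.905  1.521] [0.649 0.184 0.128] [ 0.34  -1.062  0.363] [[ 0.143 -0.235  0.961]
 [-0.035 -0.972 -0.232]
 [ 0.989 -0.    -0.147]]
```

View pics/s2.png

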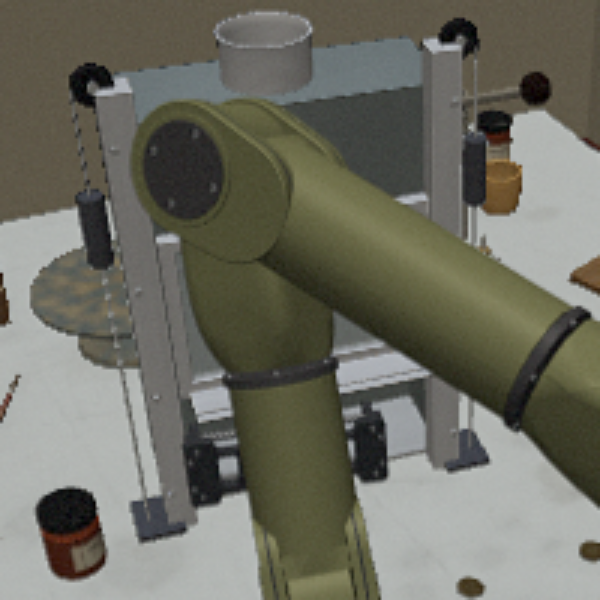

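View pics/w2.png

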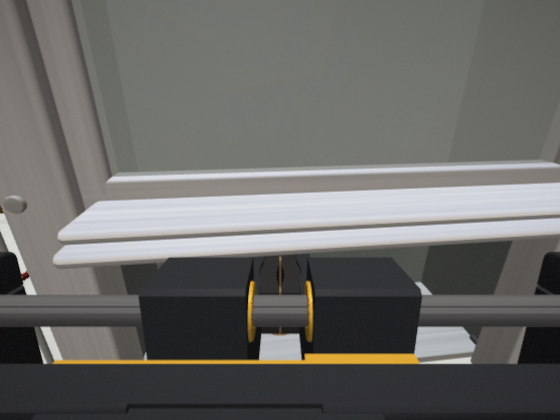

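```bash
python3 -c "
from h import *
np.set_printoptions(precision=4,suppress=True,linewidth=160)
S=dict(np.load('scene0.npz')); T=dict(np.load('top0.npz'))
for f,us,vs in((S,range(258,280),range(142,155)),(T,range(275,296),range(166,182))):
  col=f['color']
  for v in vs:
    print(v,' '.join('%3d/%3d'%(col[v,u].mean(), 1000*pix(f,u,v,0)[2] if f['range_z'][v,u]>0 else -1) for u in us))
"
python3 -c "
import cv2
a=cv2.imread('pics/scene0.png')[135:165,245:290]; cv2.imwrite('pics/z3.png',cv2.resize(a,None,fx=16,fy=16,interpolation=cv2.INTER_NEAREST))"
```

```text
142  90/283  94/284  97/284  97/284  99/281  82/280  98/284  98/284  97/281  98/281  96/281  93/280  97/281  94/279  92/276 117/277  79/129  68/129 169/ -1 116/266 121/102 114/106
143  88/283  93/283  94/281  98/279  99/279  79/276  98/280  98/280  92/281  92/276  77/278  73/278  78/278  69/278  69/277  60/276  64/275  54/277 111/103 112/261 129/102  81/108
144  89/277  93/275  99/277  98/276 101/276  82/273  81/276  78/278  72/278  65/276  65/277  63/276  59/280  59/278  63/279  62/277  57/276  46/ -1 103/276 112/259 106/100  64/104
145  91/272  98/276  95/274  95/272 100/272  84/270  56/275  57/277  62/276  63/276  62/275  50/277  38/277  29/278  28/276  36/273  29/274  31/274 104/271 103/256  86/104 115/ 99
146  88/269  96/270  97/269  95/268 104/270  81/265  65/274  41/276  32/274  33/275  32/274  30/272  40/272  28/272  30/273  27/272  29/270  27/269 111/111 103/252 127/103 131/104
147  91/269  97/267  96/268 100/265 101/265  65/272  41/273  33/272  36/271  34/269  29/270  37/269  28/269  24/272  24/273  25/272  25/271  24/267  90/112  94/250 129/102 130/103
148  86/265  98/263 
[... 3291 characters left out ...]
/121  87/ 17
178 201/167 199/165 190/165 192/ -7 199/  6 181/  0 137/139  98/142  93/143  93/146  89/158  86/153  83/263  83/153  87/140  85/ 17  85/  1  86/  8  84/  9  86/102  85/  8
179 201/171 200/166 190/ -2 193/ -2 201/  1 182/ -3 138/119 100/131  94/125  94/131  93/128  93/129  93/140  92/140  91/  5  87/  4  86/  8  85/  9  84/  9  87/ 90  84/ 10
180 201/170 203/171 189/  0 191/  0 200/  3 184/  0 138/110  98/100  94/106  94/111  92/107  93/114  93/121  92/122  91/  9  87/  4  87/ 11  86/ 10  84/ 11  84/ 71  86/  7
181 202/167 204/163 196/  2 196/ -3 200/  1 185/  4 137/ 85  99/ 90  94/ 82  93/ 88  93/ 95  93/ 96  94/102  95/106  89/ 10  86/ 16  85/  2  84/ 10  86/ 14  85/ 51  86/ 15
```

View pics/z3.png

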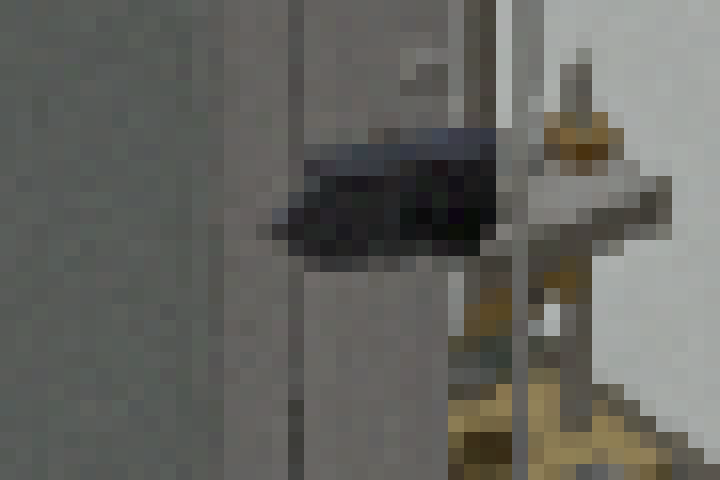

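Call:
{"op": "jog_arm", "data": {
  "linear": [
    [0.2, 0, -0.1],
    [0.2, 0, -0.1],
    [0.2, 0, -0.1],
    [0.2, 0, -0.03]
  ],
  "dr": [
    [0, 0, 0],
    [0, 0, 0],
    [0, 0, 0],
    [0, 0, 0]
  ]
}}

```text
time: 12.1
ee_pos: [0.6391, 0.1855, 0.1615]
tool_rot: [0.754, -0.089, 0.646, 0.078]
contact_force: [2.9, -1.9, -4.7]
grip_width: 0.005
```

```bash
cat > st.py <<'E'
from nxt import *
s=get_obs();print(s['time'],s['joint_pos'],s['ee_pos'],s['contact_force'],R.from_quat(s['tool_rot']).as_matrix())
E
python3 st.py
```

```text
12.1 [-0.536  1.246 -0.387  2.242  2.174  1.897  1.532] [0.639 0.185 0.161] [ 2.927 -1.924 -4.75 ] [[ 0.151 -0.236  0.96 ]
 [-0.034 -0.972 -0.233]
 [ 0.988  0.002 -0.154]]
```

```bash
cat > lipz.py <<'E'
from nxt import *
s=get_obs(); f=dict(grab_frame('wrist')); z=f['range_z']; K=np.array(f['intrinsics'])
T=np.eye(4);T[:3,:3]=R.from_quat(s['tool_rot']).as_matrix();T[:3,3]=s['ee_pos'];C=T@f['mount']
v,u=np.mgrid[0:420,0:560]; P=np.stack([(u-K[0,2])*z/K[0,0],(v-K[1,2])*z/K[1,1],z,np.ones_like(z)],-1)@C.T
import sys
tag=sys.argv[1]; cv2.imwrite(f'pics/{tag}.png',cv2.cvtColor(f['color'],cv2.COLOR_RGB2BGR))
for uu in (120,160,200,360,420):
    print(uu,[(vv,P[vv,uu,:3].round(3).tolist()) for vv in range(150,262,8) if z[vv,uu]>0])
g=grab_frame('scene'); cv2.imwrite(f'pics/{tag}s.png',cv2.resize(cv2.cvtColor(g['color'],cv2.COLOR_RGB2BGR)[90:240,150:300],None,fx=4,fy=4,interpolation=cv2.INTER_CUBIC))
np.savez(tag+'s.npz',**{k:np.asarray(v) for k,v in g.items()})
print(s['time'],s['ee_pos'],s['contact_force'])
W=np.array([[ [*pix(g,u,v,0)] if g['range_z'][v,u]>0 else [0,0,0] for u in range(180,270)] for v in range(140,210)])
m=(W[...,0]>.585)&(W[...,0]<.66)&(W[...,1]>.03)&(W[...,1]<.27)&(W[...,2]>.13)
fr=W[...,0]-.12*(W[...,1]-.147)-.607   # distance behind lip front
mm=m&(fr>.005)&(fr<.032); print('lip-top z median',np.median(W[mm][:,2]),mm.sum(), np.percentile(W[mm][:,2],[10,25,75,90]))
E
python3 lipz.py a
```

```text
120 [(150, [0.666, 0.258, 0.22]), (158, [0.666, 0.259, 0.217]), (166, [0.663, 0.259, 0.213]), (174, [0.663, 0.26, 0.209]), (182, [0.662, 0.26, 0.206]), (190, [0.661, 0.261, 0.202]), (198, [0.661, 0.262, 0.198]), (206, [0.663, 0.263, 0.193]), (214, [0.662, 0.264, 0.189]), (222, [0.653, 0.262, 0.188]), (230, [0.644, 0.26, 0.188]), (238, [0.635, 0.258, 0.188]), (246, [0.627, 0.256, 0.188]), (254, [0.623, 0.255, 0.187])]
160 [(150, [0.665, 0.24, 0.22]), (158, [0.664, 0.24, 0.216]), (166, [0.665, 0.241, 0.212]), (174, [0.664, 0.242, 0.208]), (182, [0.664, 0.242, 0.204]), (190, [0.663, 0.243, 0.2]), (198, [0.66, 0.243, 0.196]), (206, [0.66, 0.244, 0.192]), (214, [0.659, 0.244, 0.188]), (222, [0.648, 0.243, 0.189]), (230, [0.639, 0.242, 0.188]), (238, [0.631, 0.241, 0.188]), (246, [0.624, 0.24, 0.188]), (254, [0.622, 0.24, 0.186])]
200 [(150, [0.661, 0.221, 0.22]), (158, [0.661, 0.221, 0.216]), (166, [0.662, 0.222, 0.211]), (174, [0.66, 0.222, 0.208]), (182, [0.662, 0.223, 0.203]), (190, [0.663, 0.223, 0.198]), (198, [0.658, 0.223, 0.195]), (206, [0.657, 0.224, 0.192]), (214, [0.657, 0.224,
[... 418 characters left out ...]
.144, 0.189]), (222, [0.626, 0.148, 0.189]), (230, [0.619, 0.152, 0.188]), (238, [0.614, 0.154, 0.187]), (246, [0.612, 0.155, 0.183]), (254, [0.609, 0.157, 0.182])]
420 [(150, [0.647, 0.105, 0.217]), (158, [0.647, 0.104, 0.213]), (166, [0.647, 0.103, 0.208]), (174, [0.647, 0.102, 0.204]), (182, [0.648, 0.1, 0.198]), (190, [0.644, 0.103, 0.195]), (198, [0.643, 0.102, 0.191]), (206, [0.639, 0.105, 0.188]), (214, [0.627, 0.114, 0.189]), (222, [0.619, 0.12, 0.188]), (230, [0.611, 0.126, 0.189]), (238, [0.609, 0.127, 0.186]), (246, [0.608, 0.127, 0.182]), (254, [0.604, 0.13, 0.181])]
12.1 [0.639 0.185 0.161] [ 2.927 -1.924 -4.75 ]
lip-top z median 0.19013148445081063 273 [0.186 0.188 0.191 0.192]
```

View pics/a.png

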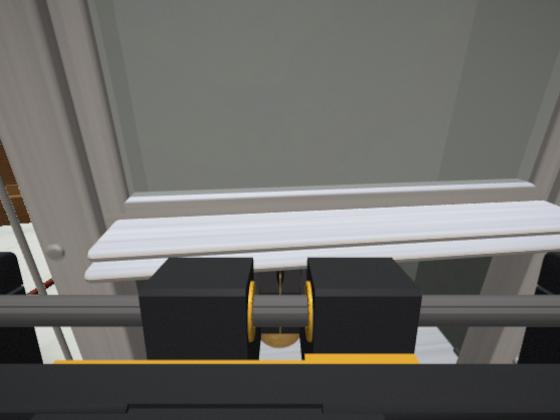

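View pics/as.png

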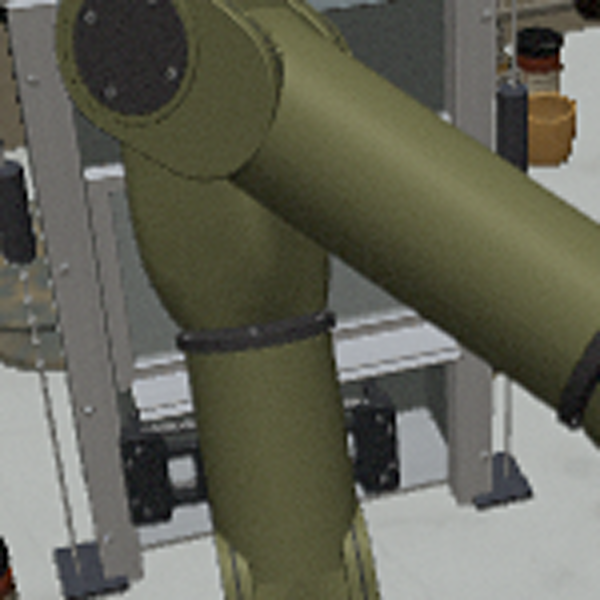

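Call:
{"op": "jog_arm", "data": {
  "linear": [
    [0.2, 0, -0.03],
    [0.2, 0, -0.03],
    [0.2, 0, -0.03],
    [0.2, 0, -0.03],
    [0.2, 0, -0.03],
    [0.2, 0, -0.03],
    [0.2, 0, -0.03],
    [0.15, 0, -0.03]
  ],
  "dr": [
    [0, 0, 0],
    [0, 0, 0],
    [0, 0, 0],
    [0, 0, 0],
    [0, 0, 0],
    [0, 0, 0],
    [0, 0, 0],
    [0, 0, 0]
  ]
}}

```text
time: 13.0
ee_pos: [0.6392, 0.1857, 0.2294]
tool_rot: [0.755, -0.089, 0.645, 0.078]
contact_force: [1.6, -0.7, -3.6]
grip_width: 0.005
```

```bash
python3 st.py; python3 lipz.py b | tail -2
```

```text
13.0 [-0.528  1.096 -0.415  2.288  2.141  1.832  1.607] [0.639 0.186 0.229] [ 1.643 -0.689 -3.611] [[ 0.151 -0.235  0.96 ]
 [-0.035 -0.972 -0.233]
 [ 0.988  0.002 -0.155]]
13.0 [0.639 0.186 0.229] [ 1.643 -0.689 -3.611]
lip-top z median 0.2576216667985455 285 [0.253 0.256 0.259 0.259]
```

Call:
{"op": "jog_arm", "data": {
  "linear": [
    [0.14, 0, -0.02],
    [0.14, 0, -0.02],
    [0.1, 0, -0.02],
    [0, 0, 0]
  ],
  "dr": [
    [0, 0, 0],
    [0, 0, 0],
    [0, 0, 0],
    [0, 0, 0]
  ]
}}

```text
time: 13.5
ee_pos: [0.6392, 0.1858, 0.2465]
tool_rot: [0.754, -0.089, 0.646, 0.078]
contact_force: [1.3, 0.1, -2.3]
grip_width: 0.005
```

```bash
python3 st.py; python3 lipz.py c | tail -2
```

```text
13.5 [-0.526  1.057 -0.422  2.294  2.132  1.813  1.629] [0.639 0.186 0.246] [ 1.284  0.108 -2.319] [[ 0.15  -0.235  0.96 ]
 [-0.035 -0.972 -0.233]
 [ 0.988  0.002 -0.154]]
13.5 [0.639 0.186 0.246] [ 1.284  0.108 -2.319]
lip-top z median 0.27327263875180596 290 [0.268 0.272 0.274 0.275]
```

View pics/cs.png

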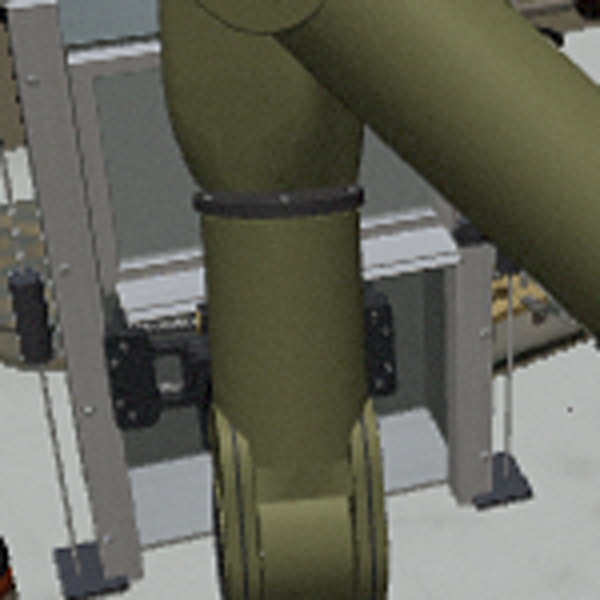

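View pics/c.png

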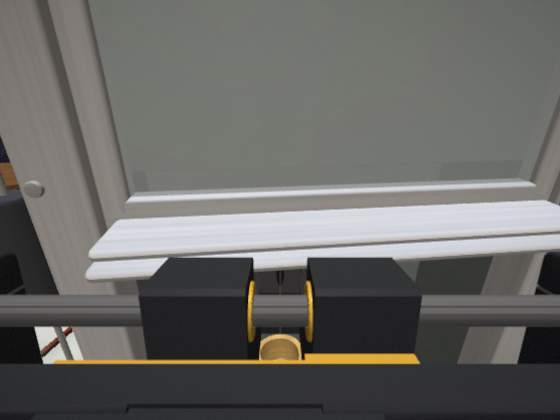

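```bash
python3 -c "
from h import *
S=dict(np.load('cs.npz'))
for z in(.255,.261,.267,.273,.279): print(z,proj(S,[.593,.030,z]),proj(S,[.62,.0235,z]))
for v in range(140,165): print(v,[ (S['color'][v,u].mean().round().astype(int).item(),int(1000*pix(S,u,v,0)[2]) if S['range_z'][v,u]>0 else -1) for u in range(256,272)])
"
```

```text
0.255 [265.59624297 157.63215127] [263.53359281 152.67470507]
0.261 [265.59180313 155.85326794] [263.52328285 150.91110672]
0.267 [265.58733719 154.06392827] [263.5129133 149.1373147]
0.273 [265.58284493 152.26403979] [263.50248364 147.35324038]
0.279 [265.5783261  150.45350896] [263.49199334 145.55879408]
140 [(96, 291), (99, 287), (101, 292), (110, 291), (112, 289), (85, 287), (48, 510), (35, 513), (35, 514), (41, 517), (38, 518), (42, 519), (40, 521), (42, 521), (42, 521), (44, 521)]
141 [(112, 286), (111, 287), (100, 287), (107, 288), (113, 288), (114, 285), (96, 286), (49, 509), (36, 512), (32, 512), (35, 515), (34, 517), (39, 517), (43, 520), (41, 519), (45, 520)]
142 [(137, 283), (152, 282), (115, 283), (104, 285), (107, 283), (110, 281), (110, 284), (82, 279), (52, 507), (33, 509), (30, 512), (38, 513), (40, 515), (37, 515), (37, 517), (36, 517)]
143 [(172, 281), (178, 280), (162, 280), (113, 281), (105, 280), (110, 280), (110, 279), (91, 273), (97, 279), (50, 505), (36, 508), (38, 510), (40, 513), (42, 513), (40, 515), (38, 515)]
144 [(102, 279), (96, 279), (106, 280), (107,
[... 3252 characters left out ...]
63), (80, 202), (94, 207), (90, 210), (113, 216), (110, 218), (109, 217), (110, 215), (106, 217), (107, 214), (106, 216), (104, 216)]
162 [(55, 136), (52, 138), (54, 147), (49, 154), (58, 160), (87, 198), (95, 205), (91, 209), (112, 212), (113, 213), (106, 210), (108, 209), (108, 212), (111, 209), (108, 212), (107, 207)]
163 [(54, 130), (53, 136), (57, 144), (53, 152), (54, 153), (79, 197), (93, 202), (86, 211), (113, 211), (112, 212), (110, 210), (109, 209), (107, 207), (109, 206), (108, 207), (103, 204)]
164 [(57, 126), (55, 132), (51, 139), (59, 146), (53, 149), (78, 189), (92, 199), (89, 203), (115, 206), (111, 206), (108, 209), (109, 204), (110, 202), (111, 199), (108, 202), (104, 202)]
```

Call:
{"op": "jog_arm", "data": {
  "linear": [
    [-0.15, 0, 0.02],
    [-0.2, 0, 0.03],
    [-0.2, 0, 0],
    [-0.15, 0, -0.2],
    [-0.1, 0, -0.5],
    [0, 0, -0.5],
    [0, 0, -0.6],
    [0, 0, -0.6],
    [0, 0, -0.5]
  ],
  "dr": [
    [0, 0, 0],
    [0, 0, 0],
    [0, 0, 0],
    [0, 0, 0],
    [0, 0, 0],
    [0, 0, 0],
    [0, 0, 0],
    [0, 0, 0],
    [0, 0, 0]
  ]
}}

```text
time: 14.5
ee_pos: [0.5207, 0.2131, 0.2285]
tool_rot: [0.752, -0.09, 0.648, 0.079]
contact_force: [0.5, -0.5, -1.0]
grip_width: 0.009
```

```bash
python3 st.py; python3 lipz.py d | tail -2
python3 - <<'E'
from nxt import *
q0=get_obs()['joint_pos']; B=np.array([.451,-.273,.067])
res=[]
for pit in (-90,-80,-70,-60,-50):
  for yaw in np.radians(np.arange(-150,151,30)):
   for seed in (q0,np.array([.83,.4,-.6,2.1,.42,1.1,.3]),np.array([.1,.6,-.78,2.25,1.2,1.66,.65])):
    Rm=toolR([np.cos(yaw),np.sin(yaw)],np.radians(pit))
    p=B+[0,0,.04]
    q,e,a=ik(p,Rm,seed,.01,q0)
    if e<2e-3 and a<.5: res.append((np.abs(q-q0).max(),pit,round(np.degrees(yaw)),q))
res.sort(key=lambda r:r[0])
for r in res[:14]: print(*r, *pts(r[3])[:2])
S=dict(np.load('scene0.npz'))
E
```

```text
14.5 [-0.751  1.175 -0.543  2.462  1.765  2.013  1.294] [0.521 0.213 0.229] [ 0.548 -0.533 -0.996] [[ 0.143 -0.238  0.961]
 [-0.032 -0.971 -0.236]
 [ 0.989  0.003 -0.147]]
420 [(150, [0.603, 0.072, 0.267]), (158, [0.598, 0.075, 0.262]), (166, [0.694, -0.006, 0.227]), (174, [0.692, -0.006, 0.218]), (182, [0.69, -0.007, 0.208]), (190, [0.685, -0.005, 0.199]), (198, [0.682, -0.005, 0.19]), (206, [0.657, 0.014, 0.191]), (214, [0.654, 0.015, 0.183]), (222, [0.65, 0.016, 0.174]), (230, [0.648, 0.015, 0.165]), (238, [0.644, 0.017, 0.157]), (246, [0.643, 0.015, 0.147]), (254, [0.639, 0.016, 0.138])]
14.5 [0.521 0.213 0.229] [ 0.548 -0.533 -0.996]
1.149354623877548 -50 -60 [ 0.396  0.936 -0.452  2.479  2.15   1.117  1.602] [ 0.408 -0.218  0.672] [ 0.346 -0.091  0.357]
1.1493580228344733 -50 -60 [ 0.396  0.936 -0.452  2.479  2.15   1.117  1.602] [ 0.408 -0.218  0.672] [ 0.346 -0.091  0.357]
1.1635827886935783 -50 -90 [ 0.41   0.956 -0.617  2.187  1.547  1.191  1.687] [ 0.414 -0.225  0.659] [ 0.451 -0.063  0.357]
1.1635848457718656 -50 -90 [ 0.41   0.956 -0.617  2.187  1.547  1.191  1.687] [ 0.
[... 935 characters left out ...]
0 [ 0.563  0.911 -0.708  2.153  1.498  1.065  1.862] [ 0.364 -0.277  0.678] [ 0.451 -0.11   0.389]
1.3162364524859722 -60 -90 [ 0.563  0.911 -0.708  2.153  1.498  1.065  1.862] [ 0.364 -0.277  0.678] [ 0.451 -0.11   0.389]
1.3348385399533564 -50 -150 [ 0.582  1.12  -0.79   1.572  0.935  1.581  1.525] [ 0.41  -0.315  0.575] [ 0.632 -0.168  0.357]
  return _methods._mean(a, axis=axis, dtype=dtype,
  ret = ret.dtype.type(ret / rcount)
Traceback (most recent call last):
  File "lipz.py", line 15, in <module>
    mm=m&(fr>.005)&(fr<.032); print('lip-top z median',np.median(W[mm][:,2]),mm.sum(), np.percentile(W[mm][:,2],[10,25,75,90]))
                                                                                       ~~~~~~~~~~~~~^^^^^^^^^^^^^^^^^^^^^^^^^^
IndexError: index -1 is out of bounds for axis 0 with size 0
```

View pics/ds.png

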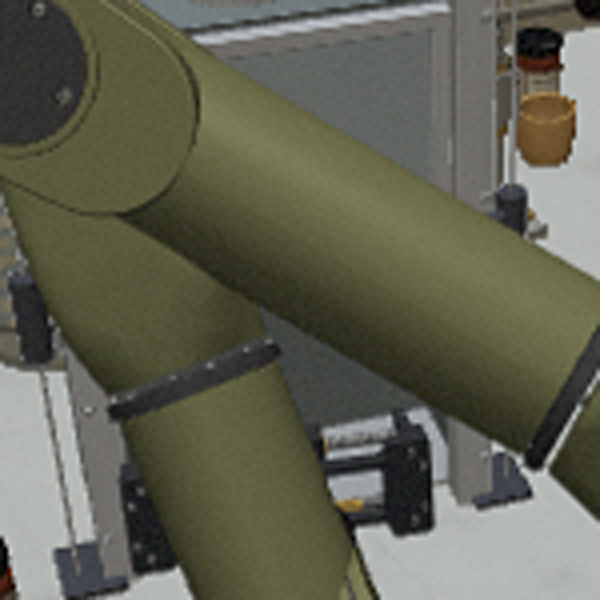

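Run:
```python
from nxt import *
G=goal([.40,-.2,.22],np.tan(np.radians(-60)),-60,seed=np.array([ 0.485,0.833,-0.427,2.371,2.066,0.791,1.839]))
go(G,30,12,.1)
```

```text
[ 0.322  0.51  -0.434  2.479  1.692  0.671  2.004] 0.0004806436246863169 0.11010981305798148
t 14.6 q [-0.753  1.175 -0.544  2.461  1.768  2.012  1.296] goal [ 0.322  0.51  -0.434  2.479  1.692  0.671  2.004] F [-0.348  0.389  0.13 ] fkerr 0.0007645148313558438
[[0.18, 0.47, 0.28], [0.17, 0.46, 0.27], [0.16, 0.46, 0.26], [0.15, 0.45, 0.25], [0.14, 0.45, 0.24], [0.13, 0.44, 0.23], [0.12, 0.43, 0.22], [0.11, 0.43, 0.21], [0.1, 0.42, 0.2], [0.09, 0.41, 0.19], [0.08, 0.4, 0.18], [0.07, 0.4, 0.17]]
[[-0.66, -0.3, 0.11], [-0.64, -0.32, 0.12], [-0.62, -0.33, 0.12], [-0.6, -0.34, 0.13], [-0.57, -0.36, 0.13], [-0.55, -0.37, 0.14], [-0.53, -0.38, 0.14], [-0.51, -0.39, 0.14], [-0.48, -0.4, 0.15], [-0.46, -0.41, 0.15], [-0.44, -0.42, 0.15], [-0.41, -0.43, 0.16]]
0.0 [0.412 0.328 0.551] [0.207 0.29  0.277] [0.52  0.214 0.228] [ 0.961 -0.232 -0.149]
0.17 [0.429 0.227 0.636] [0.263 0.249 0.334] [0.545 0.11  0.249] [ 0.866 -0.426 -0.261]
0.33 [0.42  0.129 0.703] [0.303 0.193 0.384] [0.543 0.013 0.258] [ 0.736 -0.555 -0.389]
0.5 [0.39  0.041 0.753] [0.327 0.131 0.426] [ 0.52  -0.069  0.256] [ 0.592 -0.613 -0.522]
0.67 [ 0.349 -0.031  0.791] [0.336 0.066 0.459] [ 0.484 -0.132  0.247] [ 0.455 -0.607 -0.651]
0.83 [ 0.302 -0.087  0.816] [0.332 0.002 0.484] [ 0.442 -0.175  0.234] [ 0.337 -0.544 -0.768]
1.0 [ 0.256 -0.132  0.833] [ 0.318 -0.058  0.502] [ 0.4  -0.2   0.22] [ 0.251 -0.434 -0.865]
after chunk q [-0.323  0.813 -0.5    2.468  1.737  1.476  1.579]
```

View pics/d.png

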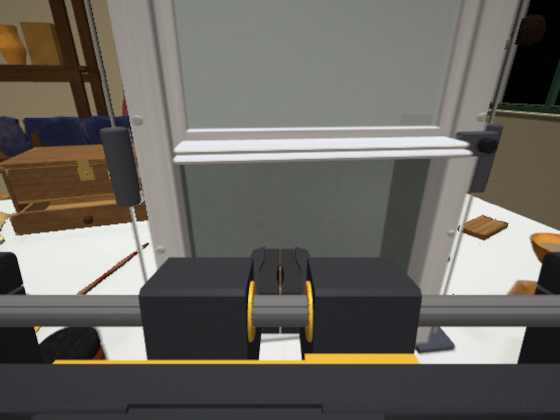

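Run:
```python
from nxt import *
s=get_obs(); f=dict(grab_frame('wrist')); z=f['range_z']; K=np.array(f['intrinsics'])
T=np.eye(4);T[:3,:3]=R.from_quat(s['tool_rot']).as_matrix();T[:3,3]=s['ee_pos'];C=T@f['mount']
v,u=np.mgrid[0:420,0:560]; P=np.stack([(u-K[0,2])*z/K[0,0],(v-K[1,2])*z/K[1,1],z,np.ones_like(z)],-1)@C.T
for uu in (350,440,462,472,478,484,490,496):
    print(uu,[(vv,f['color'][vv,uu].mean().round().item(),(1000*P[vv,uu,:3]).round().astype(int).tolist()) for vv in range(126,166,3) if z[vv,uu]>0])
cv2.imwrite('pics/e.png',cv2.resize(cv2.cvtColor(f['color'],cv2.COLOR_RGB2BGR)[110:180,420:520],None,fx=7,fy=7,interpolation=cv2.INTER_CUBIC))
```

```text
350 [(126, 207.0, [650, 117, 282]), (129, 154.0, [645, 120, 280]), (132, 150.0, [645, 119, 277]), (135, 152.0, [645, 118, 274]), (138, 234.0, [635, 123, 273]), (141, 233.0, [620, 131, 273]), (144, 233.0, [611, 135, 273]), (147, 173.0, [609, 136, 271]), (150, 196.0, [611, 134, 268]), (153, 231.0, [604, 138, 267]), (156, 176.0, [603, 138, 265]), (159, 93.0, [605, 137, 262]), (162, 89.0, [770, 52, 217]), (165, 89.0, [768, 52, 213])]
440 [(126, 167.0, [636, 31, 281]), (129, 146.0, [635, 32, 279]), (132, 145.0, [634, 32, 276]), (135, 188.0, [635, 30, 273]), (138, 235.0, [616, 46, 274]), (141, 233.0, [604, 56, 273]), (144, 221.0, [601, 58, 272]), (147, 125.0, [600, 58, 269]), (150, 230.0, [597, 60, 267]), (153, 201.0, [594, 62, 266]), (156, 108.0, [595, 61, 263]), (159, 103.0, [643, 17, 247]), (162, 103.0, [642, 17, 245]), (165, 103.0, [642, 17, 242])]
462 [(126, 144.0, [629, 13, 282]), (129, 140.0, [629, 12, 279]), (132, 71.0, [622, 19, 277]), (135, 63.0, [619, 21, 275]), (138, 57.0, [619, 20, 272]), (141, 233.0, [600, 38, 273]), (144, 197.0, [599, 38, 271]), (147, 153.0, [599, 38, 269]),
[... 1554 characters left out ...]
273]), (141, 25.0, [605, 2, 271]), (144, 19.0, [606, 1, 269]), (147, 19.0, [605, 1, 266]), (150, 14.0, [606, -1, 263]), (153, 38.0, [616, -13, 258]), (156, 53.0, [628, -28, 252]), (159, 51.0, [628, -29, 249]), (162, 52.0, [628, -30, 245]), (165, 53.0, [627, -31, 242])]
496 [(126, 56.0, [630, -27, 281]), (129, 52.0, [629, -27, 278]), (132, 74.0, [616, -13, 277]), (135, 54.0, [615, -14, 275]), (138, 40.0, [615, -14, 272]), (141, 19.0, [606, -5, 271]), (144, 20.0, [606, -6, 268]), (147, 20.0, [605, -6, 266]), (150, 43.0, [628, -34, 257]), (153, 49.0, [628, -35, 254]), (156, 49.0, [629, -36, 251]), (159, 77.0, [1693, -1301, -53]), (162, 77.0, [1683, -1295, -67]), (165, 85.0, [1683, -1302, -84])]
```

View pics/e.png

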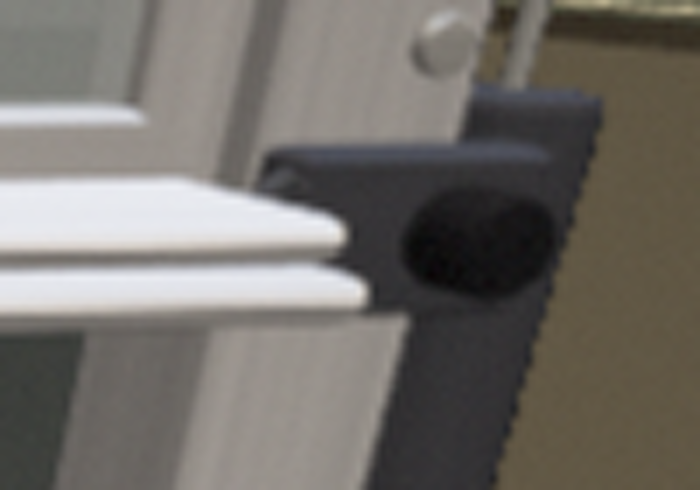

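The wrist view has the lip end at about (465,150) and the clamp plate spanning rows 131–154. That puts the lip middle at z≈0.267 m and the pointer at z≈0.267 m, so they are level. Next is the fan button.

Call:
{"op": "jog_arm", "data": {
  "linear": [
    [0.18, 0.47, 0.2],
    [0.17, 0.46, 0.2],
    [0.16, 0.46, 0.2],
    [0.15, 0.45, 0.2],
    [0.14, 0.45, 0.2],
    [0.13, 0.44, 0.2],
    [0.12, 0.43, 0.2],
    [0.11, 0.43, 0.2],
    [0.1, 0.42, 0.2],
    [0.09, 0.41, 0.19],
    [0.08, 0.4, 0.18],
    [0.07, 0.4, 0.17]
  ],
  "dr": [
    [-0.66, -0.3, 0.11],
    [-0.64, -0.32, 0.12],
    [-0.62, -0.33, 0.12],
    [-0.6, -0.34, 0.13],
    [-0.57, -0.36, 0.13],
    [-0.55, -0.37, 0.14],
    [-0.53, -0.38, 0.14],
    [-0.51, -0.39, 0.14],
    [-0.48, -0.4, 0.15],
    [-0.46, -0.41, 0.15],
    [-0.44, -0.42, 0.15],
    [-0.41, -0.43, 0.16]
  ]
}}

```text
time: 15.85
ee_pos: [0.5243, -0.034, 0.2621]
tool_rot: [0.794, -0.299, 0.49, 0.2]
contact_force: [0.3, -0.9, -0.0]
grip_width: 0.002
```

Run:
```python
from nxt import *
print(get_obs()['ee_pos'])
G=goal([.41,-.22,.2],np.tan(np.radians(-60)),-62,seed=np.array([ 0.485,0.833,-0.427,2.371,2.066,0.791,1.839]))
go(G,18,12,.05)
```

```text
[ 0.524 -0.034  0.262]
[ 0.501  0.584 -0.591  2.433  1.69   0.729  2.084] 0.000287868427069964 0.06808761167375475
t 15.85 q [-0.25   0.828 -0.625  2.483  1.679  1.564  1.584] goal [ 0.501  0.584 -0.591  2.433  1.69   0.729  2.084] F [ 0.284 -0.916 -0.013] fkerr 0.0007294467599435038
[[0.06, 0.37, 0.2], [0.05, 0.36, 0.2], [0.04, 0.35, 0.19], [0.03, 0.34, 0.18], [0.02, 0.33, 0.17], [0.02, 0.32, 0.17], [0.01, 0.31, 0.16], [0.0, 0.3, 0.15], [-0.01, 0.29, 0.15], [-0.01, 0.28, 0.14], [-0.02, 0.27, 0.14], [-0.02, 0.26, 0.13]]
[[-0.4, -0.47, 0.17], [-0.37, -0.47, 0.17], [-0.34, -0.48, 0.17], [-0.31, -0.49, 0.17], [-0.29, -0.49, 0.16], [-0.26, -0.5, 0.16], [-0.23, -0.5, 0.16], [-0.21, -0.51, 0.16], [-0.18, -0.51, 0.16], [-0.15, -0.51, 0.16], [-0.13, -0.51, 0.16], [-0.1, -0.52, 0.16]]
0.0 [0.422 0.066 0.716] [0.309 0.164 0.406] [ 0.524 -0.034  0.262] [ 0.659 -0.61  -0.441]
0.17 [0.401 0.009 0.745] [0.325 0.124 0.428] [ 0.511 -0.082  0.257] [ 0.569 -0.633 -0.525]
0.33 [ 0.376 -0.041  0.767] [0.336 0.083 0.447] [ 0.493 -0.122  0.249] [ 0.483 -0.63  -0.608]
0.5 [ 0.348 -0.085  0.784] [0.342 0.041 0.463] [ 0.474 -0.156  0.239] [ 0.404 -0.604 -0.687]
0.67 [ 0.319 -0.124  0.796] [ 0.343 -0.002  0.475] [ 0.453 -0.183  0.227] [ 0.335 -0.557 -0.76 ]
0.83 [ 0.291 -0.159  0.804] [ 0.34  -0.044  0.483] [ 0.431 -0.204  0.214] [ 0.278 -0.49  -0.826]
1.0 [ 0.263 -0.192  0.809] [ 0.333 -0.087  0.487] [ 0.41 -0.22  0.2 ] [ 0.235 -0.408 -0.882]
after chunk q [ 0.25   0.621 -0.603  2.45   1.687  1.007  1.917]
```

Call:
{"op": "jog_arm", "data": {
  "linear": [
    [0.06, 0.37, 0.2],
    [0.05, 0.36, 0.2],
    [0.04, 0.35, 0.19],
    [0.03, 0.34, 0.18],
    [0.02, 0.33, 0.17],
    [0.02, 0.32, 0.17],
    [0, 0.31, 0.16],
    [0.0, 0.3, 0.15],
    [0, 0.29, 0.15],
    [0, 0.28, 0.14],
    [-0.02, 0.27, 0.14],
    [-0.02, 0.26, 0.13]
  ],
  "dr": [
    [-0.4, -0.47, 0.17],
    [-0.37, -0.47, 0.17],
    [-0.34, -0.48, 0.17],
    [-0.31, -0.49, 0.17],
    [-0.29, -0.5, 0.16],
    [-0.26, -0.5, 0.16],
    [-0.23, -0.5, 0.16],
    [-0.21, -0.5, 0.16],
    [-0.18, -0.5, 0.16],
    [-0.15, -0.5, 0.16],
    [-0.13, -0.5, 0.16],
    [-0.1, -0.5, 0.16]
  ]
}}

```text
time: 17.05
ee_pos: [0.448, -0.2056, 0.2292]
tool_rot: [0.822, -0.451, 0.293, 0.187]
contact_force: [-0.3, -0.6, 0.0]
grip_width: 0.01
```

Run:
```python
from nxt import *
s=get_obs(); f=dict(grab_frame('wrist')); z=f['range_z']; K=np.array(f['intrinsics'])
T=np.eye(4);T[:3,:3]=R.from_quat(s['tool_rot']).as_matrix();T[:3,3]=s['ee_pos'];C=T@f['mount']
v,u=np.mgrid[0:420,0:560]; P=np.stack([(u-K[0,2])*z/K[0,0],(v-K[1,2])*z/K[1,1],z,np.ones_like(z)],-1)@C.T
np.save('P.npy',P); cv2.imwrite('pics/g.png',cv2.cvtColor(f['color'],cv2.COLOR_RGB2BGR)); np.save('gc.npy',f['color'])
for d in look_for(f,'fan_button_top')[:3]: print((C@np.r_[d['position'],1])[:3],d['conf'])
print(s['ee_pos'],T[:3,:3])
```

```text
[ 0.451 -0.283  0.066] 0.74
[ 0.448 -0.206  0.229] [[ 0.421 -0.851  0.314]
 [-0.632 -0.523 -0.572]
 [ 0.651  0.042 -0.758]]
```

View pics/g.png

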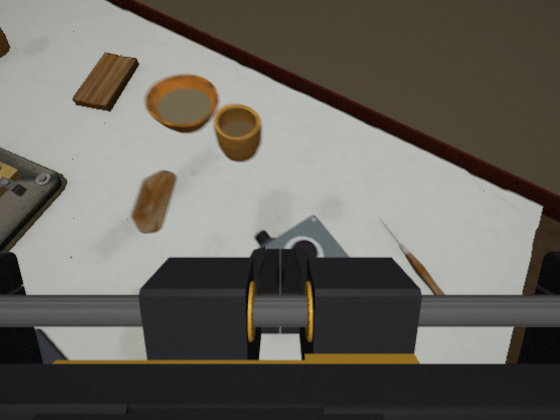

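Run:
```python
from h import *
P=np.load('P.npy');c=np.load('gc.npy')
for v in range(220,266,3): print(v,[(c[v,u].mean().round().item(),*(1000*P[v,u,:3]).round().astype(int).tolist()) for u in range(286,346,6)])
S=dict(np.load('scene0.npz'));T=dict(np.load('top0.npz'))
np.set_printoptions(linewidth=200)
for n,f,u0,u1,v0,v1 in(('s',S,350,395,200,225),('t',T,345,380,216,250)):
  v,u=np.mgrid[v0:v1,u0:u1]; W=np.array([pix(f,a,b,0) if f['range_z'][b,a]>0 else [0,0,0] for a,b in zip(u.ravel(),v.ravel())]); col=f['color'][v,u].mean(-1).ravel()
  m=(W[:,2]>.058)&(W[:,2]<.075)&(W[:,0]>.3); print(n,W[m].mean(0),m.sum(),(W[m].min(0)+W[m].max(0))/2,np.ptp(W[m],axis=0))
```

```text
220 [(170.0, 500, -328, 0), (176.0, 493, -333, -1), (182.0, 486, -337, 0), (131.0, 473, -321, 45), (103.0, 429, -164, 383), (125.0, 460, -330, 43), (178.0, 457, -356, -1), (176.0, 450, -361, -1), (176.0, 442, -365, 0), (180.0, 435, -370, -1)]
223 [(171.0, 498, -324, 0), (176.0, 491, -328, 0), (152.0, 477, -314, 44), (106.0, 471, -318, 44), (103.0, 465, -322, 44), (101.0, 458, -325, 45), (157.0, 455, -352, -1), (181.0, 447, -356, 0), (179.0, 440, -361, 0), (181.0, 433, -366, -1)]
226 [(172.0, 496, -320, 0), (164.0, 488, -324, 0), (107.0, 475, -310, 45), (106.0, 469, -314, 45), (103.0, 462, -318, 45), (103.0, 456, -321, 46), (104.0, 450, -326, 44), (183.0, 445, -353, -1), (181.0, 438, -357, -1), (182.0, 431, -362, -1)]
229 [(169.0, 493, -315, 1), (108.0, 479, -302, 46), (105.0, 473, -306, 44), (103.0, 467, -310, 44), (103.0, 461, -315, 44), (104.0, 454, -318, 45), (105.0, 448, -322, 46), (177.0, 443, -348, 0), (182.0, 436, -353, -2), (182.0, 429, -357, 0)]
232 [(116.0, 484, -295, 44), (104.0, 478, -299, 44), (106.0, 471, -303, 44), (105.0, 465, -307, 44), (104.0, 458, -310, 45), (104.0
[... 2317 characters left out ...]
, 247), (27.0, 441, -205, 248), (27.0, 438, -205, 251), (33.0, 436, -207, 252), (32.0, 432, -189, 308), (32.0, 430, -190, 307), (31.0, 429, -192, 306), (31.0, 428, -193, 306), (33.0, 426, -193, 307), (32.0, 425, -194, 308)]
265 [(24.0, 442, -201, 251), (24.0, 440, -203, 250), (18.0, 437, -204, 253), (32.0, 435, -205, 254), (29.0, 431, -189, 308), (30.0, 430, -190, 308), (32.0, 429, -190, 308), (32.0, 427, -191, 308), (31.0, 426, -192, 308), (32.0, 425, -193, 308)]
s [ 0.44745081 -0.27141666  0.06443455] 82 [ 0.4481496  -0.27226714  0.064417  ] [0.04422985 0.03824265 0.01276528]
t [ 0.45078919 -0.27321862  0.06568451] 89 [ 0.44948647 -0.27171998  0.06646117] [0.03606402 0.04364806 0.0152965 ]
```

Run:
```python
from nxt import *
G=goal([.450,-.273,.11],np.tan(np.radians(-60)),-68,seed=np.array([ 0.485,0.833,-0.427,2.371,2.066,0.791,1.839]))
go(G,12,12,.0)
```

```text
[ 0.653  0.809 -0.58   2.267  1.791  0.688  2.213] 0.00010019886635057286 0.02593889433508639
t 17.15 q [ 0.326  0.624 -0.636  2.441  1.681  1.028  1.949] goal [ 0.653  0.809 -0.58   2.267  1.791  0.688  2.213] F [-0.556 -0.06  -0.773] fkerr 0.0007050248957125434
[[-0.09, 0.03, 0.28], [-0.08, 0.04, 0.28], [-0.07, 0.04, 0.28], [-0.06, 0.04, 0.28], [-0.05, 0.04, 0.28], [-0.03, 0.05, 0.28], [-0.02, 0.05, 0.28], [-0.01, 0.06, 0.27], [0.0, 0.06, 0.27], [0.01, 0.07, 0.27], [0.02, 0.08, 0.26], [0.03, 0.08, 0.26]]
[[-0.06, -0.44, 0.02], [-0.04, -0.43, 0.02], [-0.03, -0.42, 0.03], [-0.01, -0.42, 0.04], [0.01, -0.41, 0.04], [0.02, -0.4, 0.05], [0.04, -0.39, 0.05], [0.06, -0.38, 0.06], [0.07, -0.37, 0.06], [0.09, -0.36, 0.06], [0.1, -0.35, 0.07], [0.12, -0.34, 0.07]]
0.0 [ 0.311 -0.148  0.795] [ 0.345 -0.02   0.476] [ 0.446 -0.207  0.229] [ 0.312 -0.574 -0.757]
0.17 [ 0.315 -0.17   0.784] [ 0.357 -0.041  0.467] [ 0.448 -0.217  0.208] [ 0.28  -0.539 -0.795]
0.33 [ 0.317 -0.193  0.773] [ 0.367 -0.064  0.457] [ 0.449 -0.227  0.187] [ 0.252 -0.5   -0.829]
0.5 [ 0.317 -0.216  0.762] [ 0.375 -0.088  0.446] [ 0.45  -0.238  0.166] [ 0.229 -0.459 -0.859]
0.67 [ 0.316 -0.239  0.75 ] [ 0.382 -0.114  0.435] [ 0.45  -0.249  0.147] [ 0.21  -0.415 -0.885]
0.83 [ 0.312 -0.263  0.738] [ 0.386 -0.14   0.424] [ 0.45  -0.261  0.128] [ 0.196 -0.37  -0.908]
1.0 [ 0.307 -0.287  0.725] [ 0.389 -0.167  0.412] [ 0.45  -0.273  0.11 ] [ 0.187 -0.325 -0.927]
after chunk q [ 0.653  0.809 -0.58   2.267  1.791  0.688  2.213]
```

Call:
{"op": "jog_arm", "data": {
  "linear": [
    [-0.09, 0.03, 0.28],
    [-0.08, 0.04, 0.28],
    [-0.07, 0.04, 0.28],
    [-0.06, 0.04, 0.28],
    [-0.05, 0.04, 0.28],
    [-0.03, 0.05, 0.28],
    [-0.02, 0.05, 0.28],
    [0, 0.06, 0.27],
    [0.0, 0.06, 0.27],
    [0, 0.07, 0.25],
    [0.02, 0.08, 0.24],
    [0.03, 0.08, 0.22]
  ],
  "dr": [
    [-0.06, -0.44, 0.02],
    [-0.04, -0.43, 0.02],
    [-0.03, -0.42, 0.03],
    [0, -0.42, 0.04],
    [0, -0.4, 0.04],
    [0.02, -0.4, 0.05],
    [0.04, -0.4, 0.05],
    [0.06, -0.38, 0.06],
    [0.07, -0.37, 0.06],
    [0.09, -0.36, 0.06],
    [0.1, -0.35, 0.07],
    [0.12, -0.34, 0.07]
  ]
}}

```text
time: 18.35
ee_pos: [0.452, -0.2751, 0.1029]
tool_rot: [0.852, -0.492, 0.157, 0.088]
contact_force: [-1.6, 0.2, 0.2]
grip_width: 0.006
```

```bash
cat > dn.py <<'E'
from nxt import *
s=get_obs(); M=R.from_quat(s['tool_rot']).as_matrix(); print(s['time'],s['ee_pos'],s['joint_pos'],s['contact_force'],M[:,2])
d=np.array([.451,-.273,s['ee_pos'][2]])-s['ee_pos']; print('lateral (tool units)',M.T@d/.04,'down 10mm',M.T@[0,0,-.01]/.04)
E
python3 dn.py; python3 -c "
from h import *
f=grab_frame('top'); cv2.imwrite('pics/t5.png',cv2.resize(cv2.cvtColor(f['color'],cv2.COLOR_RGB2BGR)[100:300,230:430],None,fx=3,fy=3))"
```

```text
18.35 [ 0.452 -0.275  0.103] [ 0.668  0.822 -0.579  2.249  1.777  0.666  2.246] [-1.601  0.169  0.243] [ 0.18  -0.305 -0.935]
lateral (tool units) [-0.054 -0.004 -0.02 ] down 10mm [-0.089  0.001  0.234]
```

View pics/t5.png

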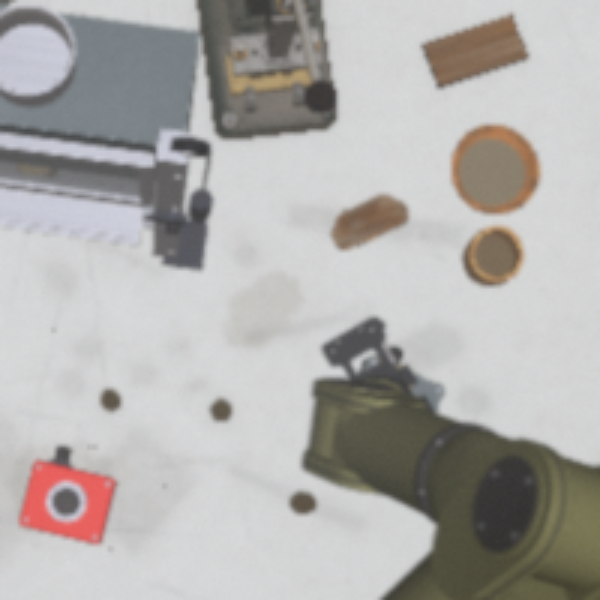

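Call:
{"op": "jog_arm", "data": {
  "linear": [
    [-0.12, 0, 0.2],
    [-0.1, 0, 0.2],
    [-0.07, 0, 0.16],
    [-0.04, 0, 0.09],
    [-0.04, 0, 0.09]
  ],
  "dr": [
    [0, 0, 0],
    [0, 0, 0],
    [0, 0, 0],
    [0, 0, 0],
    [0, 0, 0]
  ]
}}

```text
time: 18.9
ee_pos: [0.4492, -0.2766, 0.0668]
tool_rot: [0.85, -0.496, 0.156, 0.09]
contact_force: [-0.5, 0.7, 3.6]
grip_width: 0.003
```

```bash
python3 dn.py
```

```text
18.9 [ 0.449 -0.277  0.067] [ 0.676  0.911 -0.593  2.263  1.892  0.731  2.134] [-0.456  0.707  3.63 ] [ 0.177 -0.307 -0.935]
lateral (tool units) [-0.053 -0.084 -0.02 ] down 10mm [-0.089  0.001  0.234]
```

Call:
{"op": "jog_arm", "data": {
  "linear": [
    [-0.03, 0, 0.08],
    [-0.03, 0, 0.08],
    [0, 0, 0]
  ],
  "dr": [
    [0, 0, 0],
    [0, 0, 0],
    [0, 0, 0]
  ]
}}

```text
time: 19.2
ee_pos: [0.4493, -0.2766, 0.0645]
tool_rot: [0.85, -0.494, 0.16, 0.092]
contact_force: [-2.2, 0.5, 5.6]
grip_width: 0.002
```

```bash
python3 dn.py
```

```text
19.2 [ 0.449 -0.277  0.064] [ 0.676  0.92  -0.598  2.269  1.913  0.749  2.115] [-2.198  0.471  5.634] [ 0.181 -0.314 -0.932]
lateral (tool units) [-0.054 -0.082 -0.021] down 10mm [-0.091  0.001  0.233]
```

Call:
{"op": "jog_arm", "data": {
  "linear": [
    [-0.06, 0, 0.16],
    [-0.06, 0, 0.16],
    [-0.06, 0, 0.16]
  ],
  "dr": [
    [0, 0, 0],
    [0, 0, 0],
    [0, 0, 0]
  ]
}}

```text
time: 19.5
ee_pos: [0.4496, -0.2767, 0.0623]
tool_rot: [0.851, -0.487, 0.173, 0.098]
contact_force: [-19.4, 12.6, 76.5]
grip_width: 0.005
```

```bash
python3 dn.py
```

```text
19.5 [ 0.45  -0.277  0.062] [ 0.673  0.937 -0.614  2.293  1.966  0.803  2.064] [-19.377  12.571  76.478] [ 0.2   -0.335 -0.921]
lateral (tool units) [-0.057 -0.078 -0.024] down 10mm [-0.097  0.001  0.23 ]
```

That push reached 76 N at the wrist, so the button is at its stop. I'm releasing it now.

Call:
{"op": "jog_arm", "data": {
  "linear": [
    [0.06, 0, -0.15],
    [0.1, 0, -0.23],
    [0.1, 0, -0.3],
    [0.1, 0, -0.4],
    [0.1, 0, -0.4],
    [0.1, 0, -0.4],
    [0.1, 0, -0.4]
  ],
  "dr": [
    [0, 0, 0],
    [0, 0, 0],
    [0, 0, 0],
    [0, 0, 0],
    [0, 0, 0],
    [0, 0, 0],
    [0, 0, 0]
  ]
}}

```text
time: 20.2
ee_pos: [0.4434, -0.2645, 0.1633]
tool_rot: [0.852, -0.484, 0.176, 0.097]
contact_force: [0.0, -0.2, 0.8]
grip_width: 0.007
```

```bash
python3 dn.py
python3 - <<'E'
from h import *
for n in('scene','top'):
    f=grab_frame(n); im=cv2.cvtColor(f['color'],cv2.COLOR_RGB2BGR); cv2.imwrite(f'pics/{n}6.png',im)
    for t in("small_cup","oxide_jar","slip_cup","fan_button_top","pointer_tip"):
        for d in look_for(f,t)[:2]: print(n,t,world(f,d["position"]).round(4),d["conf"])
    if n=='scene':
        W=np.array([[ [*pix(f,u,v,0)] if f['range_z'][v,u]>0 else [0,0,0] for u in range(180,300)] for v in range(130,210)])
        fr=W[...,0]-.12*(W[...,1]-.147)-.607
        mm=(fr>.005)&(fr<.032)&(W[...,1]>.04)&(W[...,1]<.26)&(W[...,2]>.13); print('liptop',np.median(W[mm][:,2]),mm.sum())
        for v in(146,148,150): print(pix(f,266,v,0),f['color'][v,266])
    else:
        for u,v in((363,233),(361,231),(364,231)): print(pix(f,u,v,0))
E
```

```text
20.2 [ 0.443 -0.265  0.163] [ 0.643  0.68  -0.579  2.283  1.659  0.638  2.33 ] [ 0.028 -0.195  0.798] [ 0.205 -0.335 -0.92 ]
lateral (tool units) [ 0.258 -0.055  0.11 ] down 10mm [-0.098  0.001  0.23 ]
scene oxide_jar [0.643  0.4063 0.0586] 0.59
scene slip_cup [ 0.6132 -0.3671  0.0238] 0.6
scene fan_button_top [0.6205 0.0015 0.2729] 0.73
scene fan_button_top [ 0.4511 -0.2735  0.0691] 0.62
scene pointer_tip [0.6212 0.0009 0.2692] 0.57
liptop 0.27329615675073266 496
[0.62188194 0.01450741 0.27419556] [36 37 35]
[0.62113645 0.01488385 0.26796124] [35 39 39]
[0.61976714 0.01556559 0.26211355] [29 26 28]
top oxide_jar [0.6575 0.392  0.075 ] 0.72
top fan_button_top [0.3236 0.1122 0.0679] 0.5
[ 0.42892274 -0.22874655  0.34240444]
[ 0.43487973 -0.22317989  0.34064771]
[ 0.4434996  -0.24894636  0.24706927]
```

View pics/scene6.png

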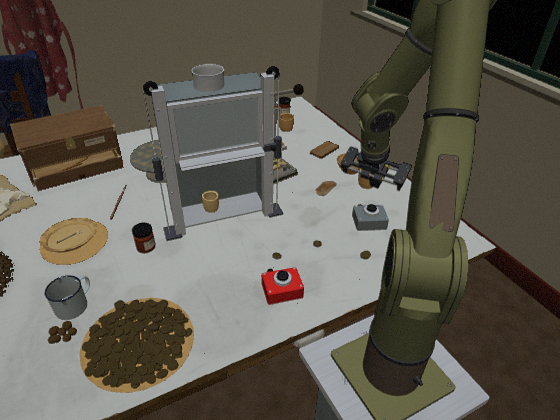

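The scene shows the lip level with the pointer (about (268,148)), the button back up, and the cups, jar and red box where they were. The arm is clear of everything, so I'm handing the job in.

```bash
python3 -c "
from plant import *
print(finish_job())"
```

```text
the job is handed in; nothing more can be done
None
```

I pushed the window up from beneath the lip with shut fingertips, backed out, pressed the button on the grey fan box and backed the arm clear. I handed the job in at about 20 s; the interface gives no verdict.

**Lip and pointer:** My last check had the lip's top at 0.273 m, so its middle is at about 0.267 m. The middle of the pointer's clamp, which I took as the tip's height, reads about 0.267–0.268 m. The two are level within about 2 mm.

**Fan button:** It was pressed down to its stop and has sprung back; its top reads about 0.069 m. I could not read the button's travel directly.

**Cups, jar, pointer and red look-alike:**
- The oxide jar and the pointer read where they were.
- The small cup and the red look-alike look untouched, by eye only in the last picture.
- The slip cup's last reading differed by about 20 mm sideways from the first. The gripper partly hid the cup then, and the arm never came near it.

**What went less well:** At the bottom of the button press the wrist force briefly reached about 76–80 N, more than I meant. That is below the 120 N limit, and only the fingertips were touching.

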